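# Push a sample cassette up the inspection stand's ramp to its sprung stop

### The arm

A 6-joint arm with a two-finger parallel gripper is mounted at the origin on a cart in front of the work surface, level with it; the furniture and walls round the work are solid. World frame = base frame: x ahead of the robot, y to its left, z up, the work surface at z = 0. Lengths are in m, angles in rad, forces in N, time in s.
With the tool pointing down it reaches from about 0.325 to 0.9 m from the base axis. Payload 6.1 kg.
Tool frame: the origin (TCP) lies on the centre line of the jaws, within the pads' length; the fingertips stand 17 mm ahead of it and the grasp point (between the pads) lies 2 mm behind it (bot.tip_extent is the distance from the TCP to the fingertips, in m); z points along the fingers, y is the direction in which the jaws open and shut (so a half turn about z gives the same grasp; the last joint's range is limited). The gripper opens to 87 mm and grips with 3 to 60 N. Pads are 19 mm wide; open, the fingers measure 117 mm over their backs; the gripper's body (75 mm by 190 mm) begins 51 mm behind the grasp point.
Start: joints at [-1.392, 0.22, 1.526, -0, 1.395, -0.126], TCP at [0.188, -0.596, 0.24] pointing down, gripper open.
Joint ranges: [-2.98, 2.98], [-0.91, 2.08], [0.09, 2.57], [-1.24, 4.39], [0.2, 2.65], [-2.68, 2.68]. Speed limits (rad/s): [2.57, 2.57, 3.01, 3.14, 3.14, 3.14].

### API

Orientations are given as a unit quaternion [x, y, z, w].
In Python, from cell import status, cams, hand_in, bot gives the robot as it stands.
- The arm moves only by the tool arm_command, never from a script. Its argument "increments" is a list of rows, each a list of 5 numbers: the shift along the world's x, y, z in mm, then the turn about the world's z in degrees, then the opening, from 0 (shut) to 1 (fully open). A call has 1 to 8 rows; each row is the pose to reach, as a shift and turn from the pose measured when the call began; what a row does not reach only later rows make up. A row lasts 1/8 s, in which the tool goes at most 62.5 mm and 10.7 degrees, less where a joint would pass 70% of its speed; a pose out of reach is approached as far as the arm can. A call with a gripper value outside its range is refused whole. The fingers move at their own pace and stop on an object; the grip force is fixed at half the most. Time passes only in rows, so rows that repeat a pose let the fingers close. It gives the time, the measured TCP pose, the force and the opening at its end, in the units of the state.
- status.get_state(): the state, without advancing time (a new reading comes with each control period).
- cams.snapshot(name): name is "scene" or "side" or "wrist"; returns the picture (480x640x3 uint8, blue, green, red); there is no depth.
- cams.camera_model(name): a dict with "intrinsics" (3x3 intrinsics, pixels), "pose" (4x4, takes a point from camera to world coordinates); the wrist camera has in their place "tool_from_camera" (4x4, takes a point from camera to tool coordinates, whose origin is the TCP and whose axes are the flange's). Camera axes: x right, y up, looking along -z (the intrinsics and any distortion apply to the point x, -y, -z); pixel columns grow to the right and rows downward; lengths in m; the calibration is good to about 2 mm. A picture is of the moment at which its call begins: read the wrist's pose just before it. camera_model takes no time and is no camera call.
- hand_in(): hands the job in, once; it reports no verdict.
Trained networks look in the newest picture that a camera, given by its name, has taken for a name from the list of things; names that differ only in an ending like _2 or _b are one class to them, and where a whole thing is asked for, a point or a joint stands for the part that bears it (a point fixed in the world has none). Each returns a list of dicts, best first, with "confidence" (0 to 1); they miss things now and then, are a little off and sometimes report something else, mostly with a low value. They report only what shows in the picture. A call takes as long as a camera call. They do not tell look-alikes from the thing itself.
- cams.search_frame(camera, target): "uv" ([column, row] in pixels, amid what is visible of it).
- cams.masks_of(camera, target): "pixels" (480x640 bool, what is visible of it) and "uv" ([column, row] in pixels, amid what is visible of it).
The state is a dict: "time_s": time; "qpos": joint angles; "qvel": joint speeds; "joint_torque": joint torques, N m; "eef_pos": TCP position; "eef_rot": TCP orientation; "force": force on the tool from outside, world axes, zero at the start; "wrist_torque": the same for the moment, N m; "finger_gap": opening from 0.0 (shut) to 1.0 (fully open).
Only numpy, scipy, OpenCV 4.12 (cv2) and the standard library are available. Lean on these libraries where they do the work, as an engineer would, in place of code of your own. Each camera call takes 0.05 s, during which the arm holds its last target.

### The job

Load the blue sample cassette into the sloping inspection stand: set it on the open foot of the ramp, then push it up under the guide lips until the brass spring catch has snapped up behind it so that it lies flat on the ramp's floor and rests against the red sprung stop at the top. Push gently: the cassette must never bear on the stop and catch with more than 12 N. Then let go of the cassette; do not disturb the vial, the lens and the petri dish that stand near.

Things in the scene. Friction and masses are not known exactly. Their poses are not given: they have to be found in the camera images.
- cassette: Sample cassette, 0.2 to 0.3 kg: aluminium base plate 80 x 56 x 8 mm (x, y, z), blue block 80 x 36 mm on it up to z = 22 mm, upright white grip tab in the middle, 30 x 10 mm, z = 22 to 56 mm; grip the tab along y, across its 10 mm. Origin: centre of underside, z up, x along the 80 mm. Both ends are alike; either may lead. Starts flat on the worktop left of the stand.
- track: Tilted track of the stand, fixed to the worktop, slope 10 degrees (0.175 rad); floor 268 x 92 mm. x points up the slope, y across, z square to the floor. Origin: on the floor's surface, middle of its lower edge, 16 mm above the worktop. From x = 0 to 62 mm is the open foot, 77 mm wide between 10 mm high walls; to x = 106 mm these narrow to a 60 mm wide channel that runs to the top.
- lip_entry (a point): Point on the track's floor, middle line, x = 100 mm of the track, axes as the track's: from here up to x = 228 mm steel lips overhang the channel by 6 mm a side (48 mm open between them), underside 11.5 mm and top 15.5 mm above the floor. The cassette's base plate runs under them, so it can only come in from the foot.
- stop_head: Fixed dark steel block at the top, 22 x 56 x 26 mm (x, y, z), that carries the red stop plate and the brass catch. Origin: its downhill face, middle, on the floor plane; axes as the track's. The red plate (40 mm wide, 2.5 to 22.5 mm above the floor) stands on two rods, its unpressed face 21 to 47 mm downhill of this origin: screw-set, differs each time, not measured, so feel for it.
- stop_mid (a point): Point on the track's floor where the red plate's face stands on average (34 mm downhill of the block's face; the true face is within 13 mm of it), axes as the track's. The plate is sprung and gives way uphill: 1 N preload, then 4 N per mm, 8 mm of travel. Never press plate and catch together with more than 12 N.
- catch_mid (a point): Point on the floor where the catch's steep side stands on average (it is always 79.5 mm downhill of the unpressed red face). Brass, 16 mm wide, sprung, sticks up 6 mm; its bevel faces the foot. The cassette rides over it, lifted against the lips (3 to 8 N to push). With the red plate pressed in about 1 mm (about 5 N) it snaps up behind the cassette, which drops flat and stays on the stop.
- vial_1: Bystander: small sample vial with a blue cap, 22 mm across, 54 mm high, standing right of the stand; origin under its centre.
- objective: Bystander: dark microscope objective lens, 51 mm across, 52 mm high, standing behind on the left; origin under its centre.
- petri: Bystander: clear round petri dish, 62 mm across, 15 mm high, on the left behind the cassette; origin under its centre.
There are look-alikes about, which are no part of the job. Leave any green or orange look-alike of the cassette alone.

How it is judged:
By the outcome, as a careful person would: the job done as asked, in the order asked, and still so for the second after the job is handed in, with the robot touching nothing.
It also fails if it takes over 67 s, if anything falls off the work surface, if the arm or the gripper's body presses on something with over 40 N, if the wrist force passes 120 N, or if a joint passes its speed limit or range.

## Working session

There is one attempt and no reset: what is moved stays moved. The work goes in short steps, Python scripts to look and compute and a tool call to move; the robot and the scene stay as the last step left them, time stands still between calls to the robot, and variables do not carry over. Pictures are saved under pics/ and viewed, and the job is handed in when it is done.

Besides the shell and the picture viewer there is one more tool, called as name([rows], argument=value, ...), one row to a line, values as JSON. arm_command: Moves the arm, as the interface text tells. Its arguments: {"type":"object","properties":{"increments":{"type":"array","items":{"type":"array","items":{"type":"number"}}}},"required":["increments"]}

```bash
ls; mkdir -p pics; python3 - <<'E'
from cell import status,cams,bot
import cv2,numpy as np
print(status.get_state())
for n in ["scene","side","wrist"]:
    im=cams.snapshot(n); cv2.imwrite(f"pics/{n}0.png",im)
    m=cams.camera_model(n); print(n,{k:np.round(np.array(v),4).tolist() if not isinstance(v,str) else v for k,v in m.items()})
print(bot.tip_extent)
E
```

```text
pics
{'time_s': 0.0, 'qpos': array([-1.39209469e+00,  2.21240022e-01,  1.52761798e+00, -1.33931562e-05,
        1.39467380e+00, -1.26120606e-01]), 'qvel': array([ 0.00211934,  0.00033993, -0.00082712, -0.00071335, -0.00101161,
       -0.00135831]), 'joint_torque': array([ 2.46779535e-03, -4.94602025e+01, -3.87379038e+01,  7.00176693e-02,
        5.68245782e-02, -1.55060065e-04]), 'eef_pos': array([ 0.18745239, -0.59561379,  0.23842497]), 'eef_rot': array([ 9.88407247e-01,  1.51822839e-01, -3.20771680e-05, -9.69063237e-04]), 'force': array([-0.39270024,  0.7839246 ,  0.96879575]), 'wrist_torque': array([0.02492682, 0.00533221, 0.01315795]), 'finger_gap': 1.0030467118180653}
scene {'intrinsics': [[464.6408, 0.0, 315.3138], [0.0, 464.6408, 243.3358], [0.0, 0.0, 1.0]], 'pose': [[-0.6918, 0.4694, -0.5487, 0.0374], [-0.7218, -0.4709, 0.5072, 0.5387], [-0.0203, 0.7469, 0.6646, 0.6908], [0.0, 0.0, 0.0, 1.0]]}
side {'intrinsics': [[506.8469, 0.0, 330.9024], [0.0, 506.8469, 230.0046], [0.0, 0.0, 1.0]], 'pose': [[-0.9624, 0.1291, -0.239, 0.2927], [-0.2708, -0.3884, 0.8808, 0.9446], [0.0209, 0.9124, 0.4088, 0.4648], [0.0, 0.0, 0.0, 1.0]]}
wrist {'intrinsics': [[357.1441, 0.0, 316.7192], [0.0, 357.1441, 238.3777], [0.0, 0.0, 1.0]], 'tool_from_camera': [[-0.0004, 0.9702, 0.2422, 0.0663], [1.0, 0.0003, 0.0004, 0.0009], [0.0003, 0.2422, -0.9702, -0.1454], [0.0, 0.0, 0.0, 1.0]]}
0.017
```

View pics/scene0.png

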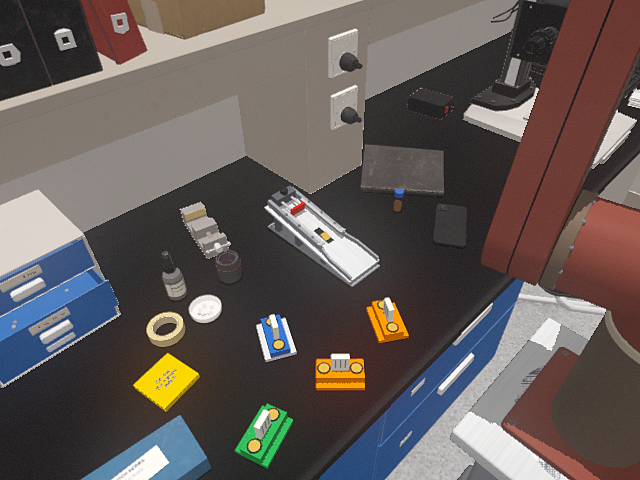

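View pics/side0.png

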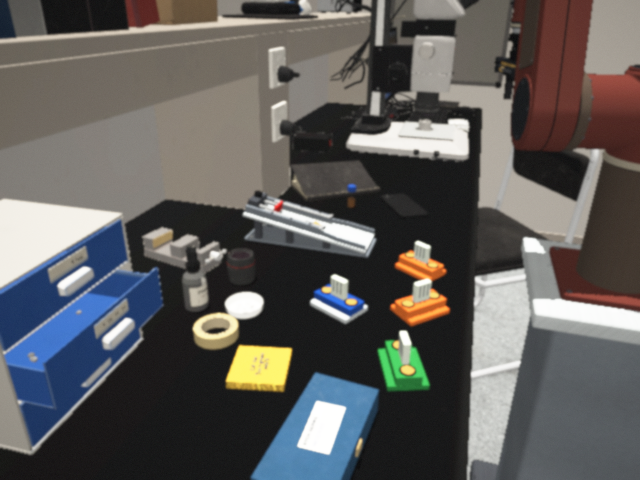

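View pics/wrist0.png

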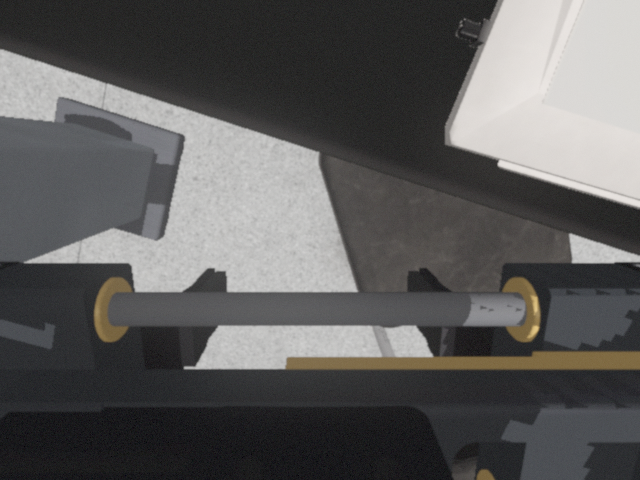

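The scene view shows the blue cassette at (276,337); the look-alikes are orange at (388,320) and (340,372), and green at (265,435). The only blue block on an aluminium plate is at (276,337), or (339,300) in the side view. The stand's foot is near (362,270) and the red stop near (297,208). I'll confirm this in an enlarged crop and measure.

```bash
cat > h.py <<'E'
from cell import status,cams,bot
import cv2,numpy as np
from scipy.spatial.transform import Rotation as R
def cam(n,st=None):
    m=cams.camera_model(n);K=np.array(m['intrinsics'])
    if 'pose' in m: P=np.array(m['pose'])
    else:
        T=np.eye(4);T[:3,:3]=R.from_quat(st['eef_rot']).as_matrix();T[:3,3]=st['eef_pos'];P=T@np.array(m['tool_from_camera'])
    return K,P,{k:v for k,v in m.items() if k not in('intrinsics','pose','tool_from_camera')}
def proj(X,K,P):
    X=np.atleast_2d(X);c=(X-P[:3,3])@P[:3,:3];c=c*[1,-1,-1];u=c@K.T;return u[:,:2]/u[:,2:]
def ray(uv,K,P):
    d=np.linalg.inv(K)@[uv[0],uv[1],1];d=P[:3,:3]@(d*[1,-1,-1]);return P[:3,3],d/np.linalg.norm(d)
def onz(uv,z,K,P):
    o,d=ray(uv,K,P);return o+d*(z-o[2])/d[2]
def tri(obs):
    A=np.zeros((3,3));b=np.zeros(3)
    for uv,K,P in obs:
        o,d=ray(uv,K,P);M=np.eye(3)-np.outer(d,d);A+=M;b+=M@o
    X=np.linalg.solve(A,b);return X,[np.round(proj(X,K,P)[0]-uv,1).tolist() for uv,K,P in obs]
E
python3 - <<'E'
from h import *
ims={}
for n in ["scene","side"]:
    K,P,e=cam(n);print(n,e)
    for t in ["cassette","track","stop_head","vial_1","objective","petri"]:
        try:
            for r in cams.search_frame(n,t)[:4]: print(n,t,round(r['confidence'],2),np.round(r['uv'],0),np.round(onz(r['uv'],0.02,K,P),3))
        except Exception as ex: print(t,ex)
a=cv2.imread("pics/scene0.png");b=cv2.imread("pics/side0.png")
cv2.imwrite("pics/c1.png",cv2.resize(a[170:370,240:440],(600,600),interpolation=cv2.INTER_CUBIC))
cv2.imwrite("pics/c2.png",cv2.resize(b[180:330,230:430],(800,600),interpolation=cv2.INTER_CUBIC))
print(status.get_state()['time_s'])
E
```

```text
scene {}
scene cassette 0.96 [275. 337.] [0.463 0.25  0.02 ]
scene cassette 0.9 [263. 437.] [0.334 0.38  0.02 ]
scene cassette 0.68 [340. 376.] [0.326 0.225 0.02 ]
scene cassette 0.59 [386. 322.] [0.346 0.085 0.02 ]
scene track 0.72 [318. 233.] [ 0.612 -0.     0.02 ]
scene stop_head 0.9 [287. 199.] [ 0.757 -0.037  0.02 ]
scene vial_1 0.73 [398. 202.] [ 0.559 -0.217  0.02 ]
scene vial_1 0.72 [320. 236.] [0.602 0.002 0.02 ]
scene objective 0.74 [228. 265.] [0.671 0.201 0.02 ]
scene objective 0.37 [396. 202.] [ 0.561 -0.213  0.02 ]
scene petri 0.93 [203. 308.] [0.609 0.303 0.02 ]
scene petri 0.51 [320. 233.] [ 0.608 -0.005  0.02 ]
side {}
side cassette 0.96 [402. 369.] [0.339 0.393 0.02 ]
side cassette 0.89 [422. 304.] [0.332 0.224 0.02 ]
side cassette 0.75 [420. 267.] [0.35  0.098 0.02 ]
side cassette 0.67 [350. 190.] [ 0.576 -0.278  0.02 ]
side track 0.77 [306. 221.] [ 0.619 -0.042  0.02 ]
side stop_head 0.61 [264. 201.] [ 0.753 -0.127  0.02 ]
side vial_1 0.45 [351. 189.] [ 0.575 -0.284  0.02 ]
side objective 0.77 [240. 266.] [0.668 0.193 0.02 ]
side petri 0.78 [242. 305.] [0.608 0.314 0.02 ]
0.75
```

View pics/c1.png

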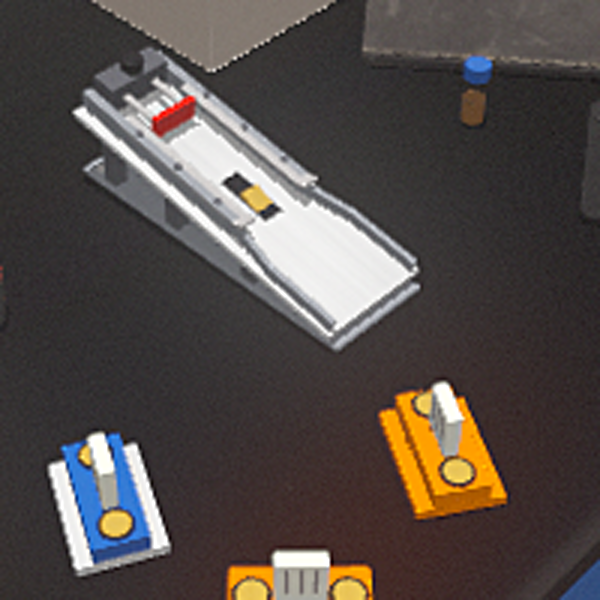

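View pics/c2.png

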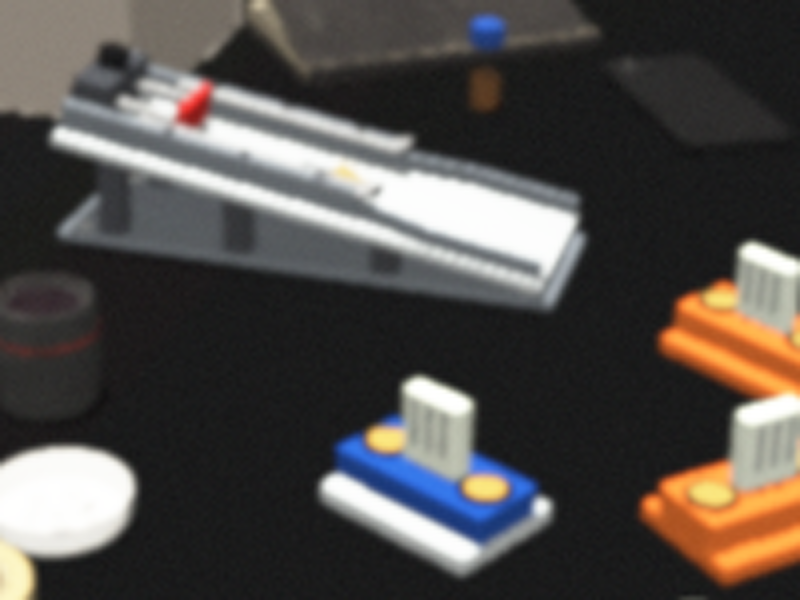

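```bash
python3 - <<'E'
from h import *
C1=cam("scene")[:2];C2=cam("side")[:2]
pts={'footL':((337,335),(543,290)),'footR':((417,278),(580,220)),'topL':((75,108),(52,135)),'red':((174,114),(196,103)),
'lipL':((245,224),(378,195)),'lipR':((315,183),(412,140)),'catch':((258,197),(347,175)),
'tabtop':((95,438),(438,385)),'cas_near':((170,548),(550,508)),'cas_farleft':((50,465),(322,490)),'cas_nearleft':((77,573),(462,573)),
'vialtop':((478,62),(487,22))}
for k,(a,b) in pts.items():
    a=np.array(a)/3+[240,170]-.33;b=np.array(b)/4+[230,180]-.37
    X,r=tri([(a,*C1),(b,*C2)]);print(k,np.round(X*1000,1),r)
E
```

```text
footL [463.7  46.7   9.9] [[0.1, 0.1], [-0.1, -0.1]]
footR [459.5 -29.4  15.2] [[-0.2, -0.3], [0.2, 0.2]]
topL [726.7  52.3  62.5] [[0.3, 0.5], [-0.4, -0.5]]
red [660.8  12.6  72.5] [[-0.1, -0.2], [0.1, 0.1]]
lipL [552.6  44.4  50.1] [[0.5, 0.9], [-0.7, -0.8]]
lipR [551.1 -21.7  52. ] [[-0.2, -0.4], [0.3, 0.4]]
catch [578.1   8.5  40.5] [[-0.2, -0.3], [0.2, 0.3]]
tabtop [469.1 245.8  63.5] [[0.8, 1.8], [-1.4, -1.5]]
cas_near [418.5 239.3   7.3] [[-0.2, -0.4], [0.3, 0.3]]
cas_farleft [514.7 251.6   6.4] [[0.2, 0.5], [-0.4, -0.4]]
cas_nearleft [444.5 287.9   2.9] [[0.2, 0.4], [-0.3, -0.3]]
vialtop [ 557.3 -213.5   55.8] [[0.0, 0.1], [-0.0, -0.1]]
```

The crop confirms it: blue block with a white tab on an aluminium plate. Next I'll fly the wrist camera over the track and cassette for a close measurement.

arm_command([
  [26,54,5,-3,1],
  [52,108,10,-6,1],
  [78,162,15,-9,1],
  [104,216,20,-12,1],
  [130,270,25,-15,1],
  [156,324,30,-16.5,1],
  [182,378,35,-16.5,1],
  [208,432,40,-16.5,1],
])

```text
time_s: 1.75
eef_pos: [0.3961, -0.1625, 0.2802]
eef_rot: [1.0, 0.008, 0.001, 0.0]
force: [0.9, -0.1, 0.1]
finger_gap: 1.0
```

arm_command([
  [26,54,5,0,1],
  [52,108,10,0,1],
  [78,162,15,0,1],
  [104,216,20,0,1],
  [110,230,20,0,1],
  [110,230,20,0,1],
])

```text
time_s: 2.5
eef_pos: [0.506, 0.068, 0.2999]
eef_rot: [1.0, 0.009, 0.0, 0.001]
force: [0.3, -1.1, 0.1]
finger_gap: 1.0
```

```bash
python3 - <<'E'
from h import *
st=status.get_state();im=cams.snapshot("wrist");cv2.imwrite("pics/w1.png",im);np.save("w1.npy",np.r_[st['eef_pos'],st['eef_rot']])
print(st)
E
```

```text
{'time_s': 2.5, 'qpos': array([-2.02211441e-02, -9.12649132e-02,  1.74105651e+00, -1.27809110e-03,
        1.49133194e+00,  1.53225194e+00]), 'qvel': array([-0.04142818, -0.01865527,  0.02152867, -0.00911908,  0.00573032,
       -0.0107849 ]), 'joint_torque': array([  1.33123666, -35.11607409, -40.38135052,   0.25865374,
        -0.16980603,   0.17447641]), 'eef_pos': array([0.50597497, 0.06796829, 0.29986801]), 'eef_rot': array([9.99957338e-01, 9.21206848e-03, 2.15738305e-04, 6.43656701e-04]), 'force': array([ 0.30477364, -1.07354726,  0.13032891]), 'wrist_torque': array([ 0.02412203,  0.02554631, -0.03219167]), 'finger_gap': 1.0000809062533162}
```

View pics/w1.png

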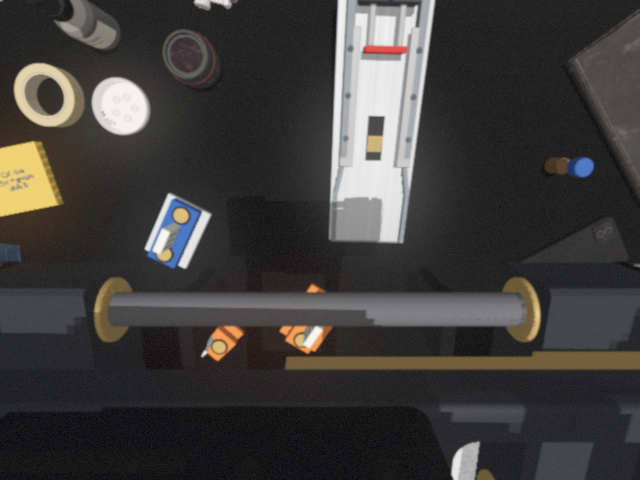

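The wrist view shows the blue cassette at (178,231), the track foot edge from (331,241) to (404,242), the red plate at (385,49), the catch at (374,145) and the vial at (570,166). I'll enlarge it for corner picking.

```bash
python3 - <<'E'
import cv2
a=cv2.imread("pics/w1.png")
cv2.imwrite("pics/w1a.png",cv2.resize(a[185:275,135:225],(720,600*720//600),interpolation=cv2.INTER_CUBIC)[:720][:600] if 0 else cv2.resize(a[187:277,130:230],(660,594),interpolation=cv2.INTER_CUBIC))
cv2.imwrite("pics/w1b.png",cv2.resize(a[0:250,320:440],(288*1,600),interpolation=cv2.INTER_CUBIC))
cv2.imwrite("pics/w1c.png",cv2.resize(a[150:250,320:420],(600,600),interpolation=cv2.INTER_CUBIC))
E
```

```text
(no output)
```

View pics/w1a.png

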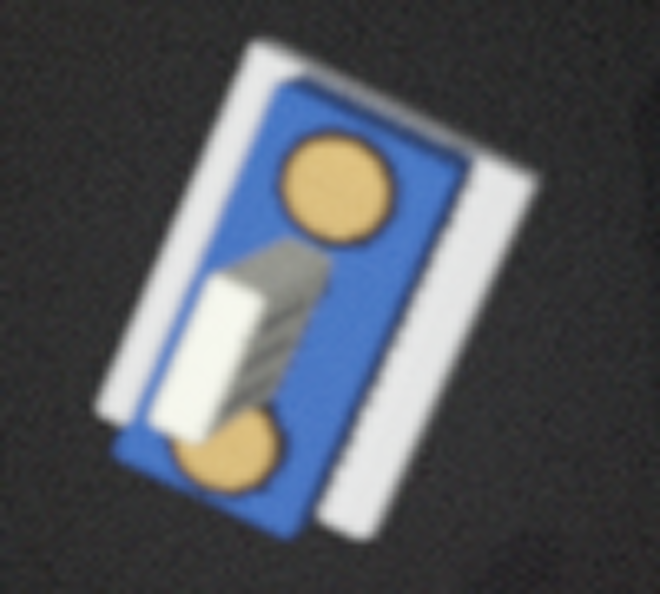

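View pics/w1b.png

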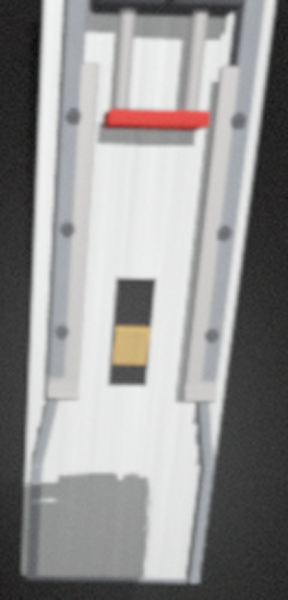

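View pics/w1c.png

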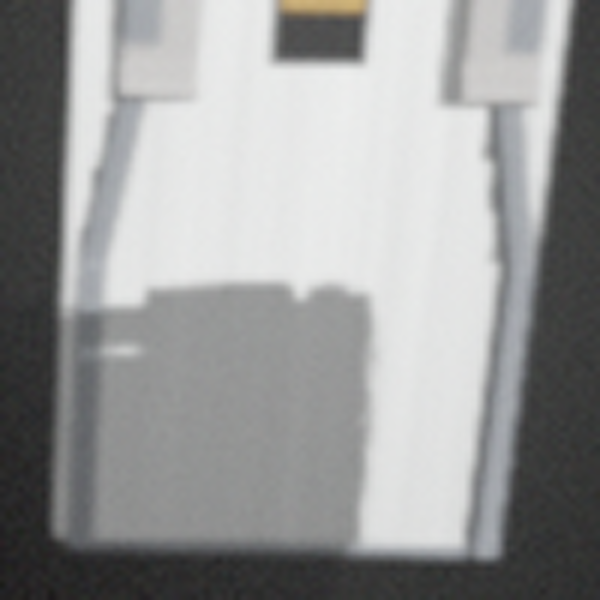

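```bash
cat > fit.py <<'E'
from h import *
from scipy.optimize import least_squares
w=np.load("w1.npy");W=cam("wrist",dict(eef_pos=w[:3],eef_rot=w[3:]))[:2]
S=cam("scene")[:2];D=cam("side")[:2]
fw=lambda p,s,o:(np.array(p,float)+.5)/s-.5+np.array(o)
a=lambda u,v:(fw((u,v),6.6,(130,187)),W)
c=lambda u,v:(fw((u,v),6,(320,150)),W)
b=lambda u,v:(fw((u,v),2.4,(320,0)),W)
s=lambda u,v:(fw((u,v),3,(240,170)),S)
d=lambda u,v:(fw((u,v),4,(230,180)),D)
def fit(obs,p0,sl,fixz=None):
    def M(p):return R.from_euler('ZY',[p[3],-sl]).as_matrix()
    def f(p):
        return np.concatenate([(proj(p[:3]+M(p)@(np.array(X)/1e3),*cm)[0]-uv) for X,(uv,cm) in obs])
    r=least_squares(f,p0,loss='soft_l1');print(np.round(r.x[:3]*1e3,1),np.degrees(r.x[3]).round(2));print(np.round(f(r.x).reshape(-1,2),1).tolist());return r.x
cas=[((15,5,56),a(222,268)),((15,-5,56),a(268,292)),((-15,-5,56),a(198,445)),((-15,5,56),a(148,420)),
((40,18,22),a(298,80)),((40,-18,22),a(470,160)),((-40,18,22),a(112,455)),((-40,-18,22),a(297,542)),
((40,28,8),a(253,40)),((40,-28,8),a(538,178)),((-40,28,8),a(97,410)),((-40,-28,8),a(375,542)),
]
trk=[((0,46,0),c(55,543)),((100,24,15.5),c(195,98)),((100,-24,15.5),c(463,102)),((0,-38.5,0),c(468,550)),((0,46,0),s(337,335)),((0,46,0),d(543,290)),((268,46,0),s(75,108)),((268,46,0),d(52,135))]
if __name__=="__main__":
    pc=fit(cas,[.467,.246,0,-.47],0.)
    pt=fit(trk,[.46,.009,.016,.02],np.radians(10))
    np.save("pc.npy",pc);np.save("pt.npy",pt)
    M=R.from_euler('ZY',[pt[3],-np.radians(10)]).as_matrix()
    # red & catch
    for nm,z,q in [('redL',2.5,b(106,112)),('redtopL',22.5,b(106,125)),('redtopR',22.5,b(209,124)),('catchup',6,b(133,327)),('catchdn',0,b(130,366))]:
        o,dd=ray(q[0],*W);n=M[:,2];t=((pt[:3]+n*z/1e3-o)@n)/(dd@n);print(nm,np.round((o+t*dd-pt[:3])@M*1e3,1))
E
python3 fit.py
```

```text
[470.9 238.8   5.8] -26.83
[[-1.1, -0.0], [0.4, 0.5], [0.8, 0.4], [0.0, 0.2], [-2.8, -1.2], [-0.5, 0.9], [0.4, -0.1], [-0.2, -0.2], [0.9, -0.5], [0.3, -0.0], [0.3, -0.1], [-0.4, -0.2]]
[461.9   4.7  14.3] 0.13
[[0.4, 1.1], [0.4, -1.9], [-0.4, -1.8], [-0.7, 0.9], [-0.5, 0.1], [0.6, -1.1], [1.0, 1.1], [0.3, 0.2]]
redL [214.7  17.9   2.5]
redtopL [208.6  19.9  22.5]
redtopR [209.6 -20.9  22.5]
catchup [128.8   0.2   6. ]
catchdn [110.3  -0.8   0. ]
```

arm_command([
  [-8,40,-28,-8,1],
  [-16,80,-56,-16,1],
  [-24,120,-85,-24,1],
  [-32,160,-115,-28,1],
  [-37,174,-130,-28,1],
  [-37,174,-130,-28,1],
  [-37,174,-130,-28,1],
])

```text
time_s: 3.42
eef_pos: [0.4699, 0.2397, 0.1711]
eef_rot: [0.972, -0.234, 0.001, 0.001]
force: [0.8, -0.7, 0.7]
finger_gap: 0.998
```

```bash
python3 - <<'E'
from h import *
st=status.get_state();im=cams.snapshot("wrist");cv2.imwrite("pics/w2.png",im);np.save("w2.npy",np.r_[st['eef_pos'],st['eef_rot']])
print(st['eef_pos'],R.from_quat(st['eef_rot']).as_euler('ZYX',degrees=True),st['qpos'])
E
```

```text
[0.46994942 0.2397113  0.17111516] [-2.70772148e+01 -1.18531902e-01  1.79961186e+02] [ 3.23350688e-01  4.75453046e-02  1.85007570e+00 -2.06190612e-03
  1.24300900e+00  2.36739716e+00]
```

View pics/w2.png

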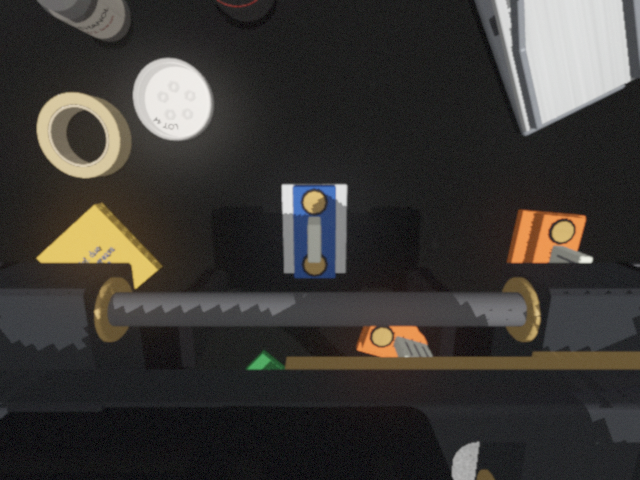

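The wrist view is now square to the cassette at (315,232), and the yaw matches. I'll crop for a joint fit over both wrist places.

```bash
python3 - <<'E'
import cv2
a=cv2.imread("pics/w2.png")
cv2.imwrite("pics/w2a.png",cv2.resize(a[175:285,265:365],(600,660),interpolation=cv2.INTER_CUBIC)[:600+60][:600])
E
```

```text
(no output)
```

View pics/w2a.png

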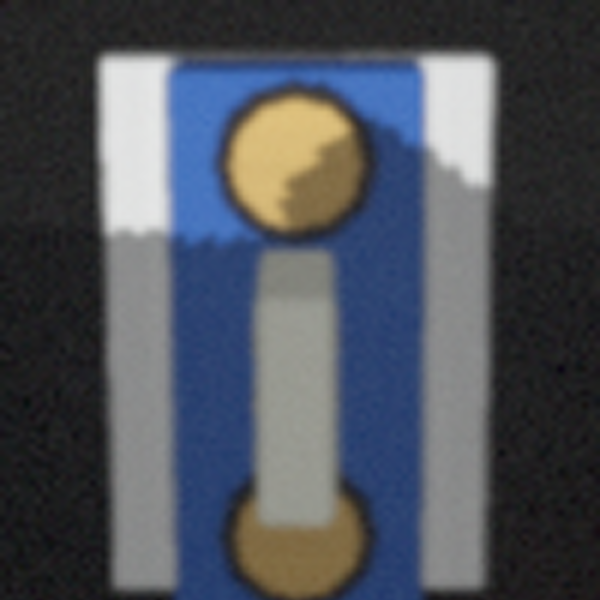

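```bash
python3 - <<'E'
from fit import *
w=np.load("w2.npy");W2=cam("wrist",dict(eef_pos=w[:3],eef_rot=w[3:]))[:2]
e=lambda u,v:(fw((u,v),6,(265,175)),W2)
c2=[((15,5,56),e(255,297)),((15,-5,56),e(337,298)),((-15,5,56),e(257,524)),((-15,-5,56),e(338,524)),((40,28,8),e(100,58)),((40,-28,8),e(493,60)),((40,18,22),e(172,65)),((40,-18,22),e(420,67)),((-40,28,8),e(115,590)),((-40,-28,8),e(485,590))]
print('w2 only');fit(c2,[.467,.246,0,-.47],0.)
sd=[((40,28,8),s(50,465)),((40,28,8),d(322,487)),((-40,28,8),s(77,571)),((-40,28,8),d(462,568)),((-40,-28,8),s(170,546)),((-40,-28,8),d(550,505))]
print('scene+side');fit(sd,[.467,.246,0,-.47],0.)
print('wrist both');fit(c2+cas,[.467,.246,0,-.47],0.)
print('all');pc=fit(c2+cas+sd,[.467,.246,0,-.47],0.)
np.save("pc.npy",pc)
E
```

```text
w2 only
[468.9 242.3  -0.6] -26.97
[[0.1, -0.1], [-0.2, -0.3], [0.1, 0.5], [-0.3, 0.5], [0.4, 0.1], [0.0, -0.4], [-1.1, 0.5], [1.4, 0.0], [0.1, -0.4], [-0.2, -0.5]]
scene+side
[466.8 245.   -0.9] -27.16
[[-0.0, 0.2], [-0.7, -0.0], [-0.0, -0.1], [0.0, -1.1], [0.2, 0.1], [0.4, 0.9]]
wrist both
[469.  242.3  -1.1] -26.93
[[0.1, -0.3], [-0.2, -0.5], [0.1, 0.2], [-0.4, 0.1], [0.4, -0.1], [-0.1, -0.6], [-1.1, 0.3], [1.3, -0.1], [0.2, -0.7], [-0.3, -0.8], [-1.1, 0.5], [0.3, 1.0], [0.8, 0.4], [0.2, 0.3], [-2.9, -0.2], [-1.1, 1.7], [0.6, -0.2], [-0.4, -0.4], [0.8, 0.5], [-0.5, 0.7], [0.6, -0.0], [-0.9, -0.5]]
all
[468.6 242.7  -2.8] -26.96
[[-0.1, -0.1], [-0.4, -0.3], [-0.0, 0.1], [-0.6, 0.1], [0.4, 0.3], [-0.4, -0.2], [-1.1, 0.7], [1.0, 0.3], [0.2, -0.8], [-0.6, -0.9], [-0.7, 0.5], [0.6, 0.9], [1.2, 0.3], [0.6, 0.2], [-2.6, -0.1], [-1.0, 1.7], [0.9, -0.3], [-0.2, -0.5], [1.1, 0.6], [-0.3, 0.8], [0.9, -0.1], [-0.7, -0.6], [0.4, -0.4], [-1.3, 0.1], [0.6, -0.9], [-0.6, -1.2], [0.7, -0.7], [-0.4, 0.8]]
```

arm_command([
  [-1,2.5,-45,0,1],
  [-1,2.5,-90,0,1],
  [-1,2.5,-115,0,1],
  [-1,2.5,-126,0,1],
  [-1,2.5,-126,0,1],
  [-1,2.5,-126,0,0.4],
])

```text
time_s: 4.22
eef_pos: [0.4706, 0.2425, 0.047]
eef_rot: [0.972, -0.234, 0.002, -0.0]
force: [-0.4, -0.7, 1.1]
finger_gap: 0.944
```

```bash
python3 - <<'E'
from h import *
st=status.get_state();im=cams.snapshot("wrist");cv2.imwrite("pics/w3.png",im);np.save("w3.npy",np.r_[st['eef_pos'],st['eef_rot']])
print(st['eef_pos'],st['force'],st['finger_gap'])
E
```

```text
[0.47060483 0.24253802 0.04702949] [-0.35667396 -0.72835927  1.06519083] 0.9435224322833508
```

View pics/w3.png

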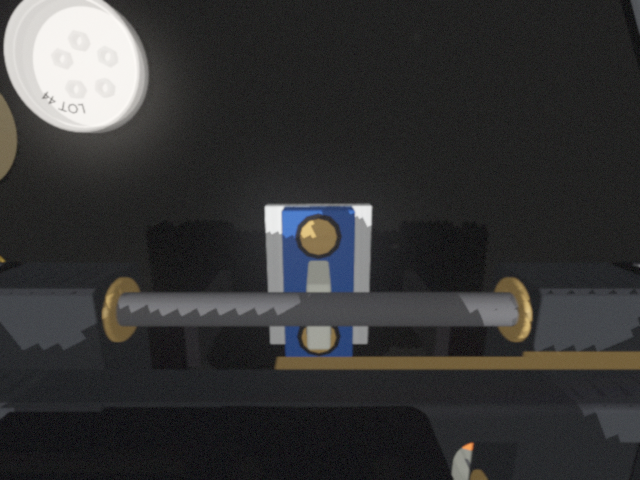

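The tab at (318,290) is centred between the fingers, so I'll close and lift.

arm_command([
  [0,0,-1,0,0],
  [0,0,-1,0,0],
  [0,0,-1,0,0],
  [0,0,-1,0,0],
  [0,0,-1,0,0],
  [0,0,-1,0,0],
  [0,0,-1,0,0],
  [0,0,-1,0,0],
])

```text
time_s: 5.28
eef_pos: [0.4705, 0.2425, 0.046]
eef_rot: [0.972, -0.234, 0.002, -0.0]
force: [-0.3, -0.0, 0.9]
finger_gap: 0.115
```

arm_command([
  [0,0,40,0,0],
  [0,0,80,0,0],
  [6,-45,110,9,0],
  [13,-95,110,18,0],
  [20,-145,110,27,0],
  [26,-190,110,27.5,0],
  [32,-235,110,27.5,0],
  [32,-235,110,27.5,0],
])

```text
time_s: 6.28
eef_pos: [0.5024, 0.0048, 0.1556]
eef_rot: [1.0, 0.001, 0.002, -0.001]
force: [0.2, 0.2, -2.6]
finger_gap: 0.115
```

arm_command([
  [0,0,0,0,0],
  [0,0,0,0,0],
])

```text
time_s: 6.52
eef_pos: [0.502, 0.0056, 0.1552]
eef_rot: [1.0, 0.002, 0.002, -0.001]
force: [-0.4, -0.1, -1.9]
finger_gap: 0.114
```

```bash
python3 - <<'E'
from h import *
st=status.get_state();im=cams.snapshot("wrist");cv2.imwrite("pics/w4.png",im);np.save("w4.npy",np.r_[st['eef_pos'],st['eef_rot']])
print(st['eef_pos'],R.from_quat(st['eef_rot']).as_euler('ZYX',degrees=True),st['force'],st['finger_gap'])
cv2.imwrite("pics/w4a.png",cv2.resize(im[0:300,220:420],(540,810),interpolation=cv2.INTER_CUBIC)[:600])
cv2.imwrite("pics/sd4.png",cams.snapshot("side")[100:400,200:520])
E
```

```text
[0.50204059 0.00563977 0.15519614] [ 2.08658177e-01 -1.73642762e-01 -1.79920938e+02] [-0.36614188 -0.09489127 -1.86219734] 0.11401203772594021
```

View pics/w4.png

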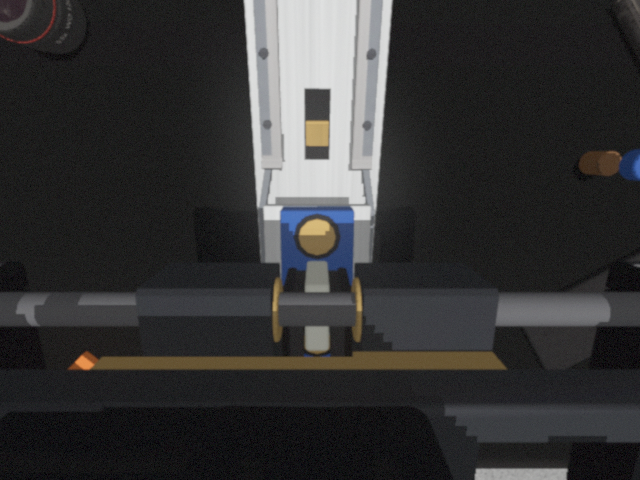

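View pics/w4a.png

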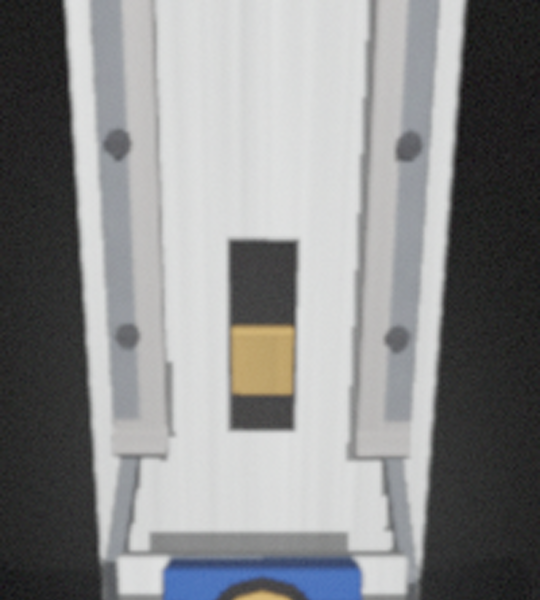

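View pics/sd4.png

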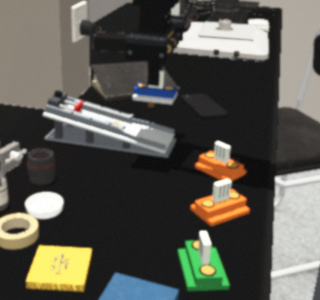

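```bash
python3 - <<'E'
from fit import *
w=np.load("w4.npy");W4=cam("wrist",dict(eef_pos=w[:3],eef_rot=w[3:]))[:2]
g=lambda u,v:(fw((u,v),2.7,(220,0)),W4)
t4=[((100,24,15.5),g(165,456)),((100,-24,15.5),g(357,457))]
print('w4+w1');pt=fit(t4+trk[:4],[.46,.009,.016,.02],np.radians(10))
print('w4+all');pt=fit(t4+trk,[.46,.009,.016,.02],np.radians(10))
for z0 in [.016]:
  def M(p):return R.from_euler('ZY',[p[2],-np.radians(10)]).as_matrix()
  obs=t4+trk[:4]
  f=lambda p:np.concatenate([(proj(np.r_[p[:2],z0]+M(p)@(np.array(X)/1e3),*cm)[0]-uv) for X,(uv,cm) in obs])
  r=least_squares(f,[.46,.005,0.],loss='soft_l1');print('z fixed',r.x[:2]*1e3,np.degrees(r.x[2]),np.round(r.fun.reshape(-1,2),1).tolist())
  p=np.r_[r.x[:2],z0,r.x[2]];np.save('pt.npy',p);MM=M(r.x)
  for nm,z,q in [('edgeL',0,g(75,100)),('edgeL',0,g(100,500)),('edgeR',0,g(462,50)),('edgeR',0,g(427,500)),('catch up',6,g(263,326)),('catch dn',0,g(263,395)),('catchdn6',6,g(263,395)),('slotup',0,g(263,240)),('slotdn',0,g(263,430)),('screw',15.5,g(118,145)),('screwR',15.5,g(409,146)),('redtopL',22.5,b(106,125)),('redtopR',22.5,b(209,124)),('redfacelowL',2.5,b(100,128))]:
    o,dd=ray(q[0],*q[1]);n=MM[:,2];t=((p[:3]+n*z/1e3-o)@n)/(dd@n);print(nm,np.round((o+t*dd-p[:3])@MM*1e3,1))
  # cassette nose plate top corners: height from width 56
  oL,dL=ray(g(117,555)[0],*W4);oR,dR=ray(g(407,555)[0],*W4)
  z=None
  for zc in [.105,.11,.115,.12]:
    A=oL+dL*(zc-oL[2])/dL[2];B=oR+dR*(zc-oR[2])/dR[2];print(zc,A*1e3,B*1e3,np.linalg.norm(A-B)*1e3)
E
```

```text
w4+w1
[460.3   5.   16.7] 0.23
[[1.2, -0.2], [-0.5, -0.6], [0.2, 2.9], [0.1, -0.3], [-0.4, -0.3], [-0.5, 2.6]]
w4+all
[460.5   5.   15.6] 0.22
[[1.3, -0.5], [-0.7, -0.9], [0.2, 2.5], [0.0, -0.5], [-0.7, -0.5], [-0.8, 2.3], [-0.1, 0.1], [1.3, -1.5], [1.1, 1.1], [0.7, -0.2]]
z fixed [460.25797132   4.93129875] 0.2365617919465638 [[1.4, -0.2], [-0.5, -0.6], [0.3, 2.8], [0.1, -0.2], [-0.5, -0.3], [-0.6, 2.5]]
edgeL [181.5  44.4  -0. ]
edgeL [84.  45.2 -0. ]
edgeR [191.5 -46.7   0. ]
edgeR [ 84.  -45.8  -0. ]
catch up [130.8  -0.2   6. ]
catch dn [112.7  -0.2   0. ]
catchdn6 [113.7  -0.2   6. ]
slotup [150.7  -0.3  -0. ]
slotdn [103.4  -0.2  -0. ]
screw [171.   32.7  15.5]
screwR [170.7 -33.4  15.5]
redtopL [209.8  19.5  22.5]
redtopR [210.7 -21.   22.5]
redfacelowL [209.9  19.7   2.5]
0.105 [538.65040363  34.84585352 105.        ] [538.85905132 -24.43406394 105.        ] 59.28028464478252
0.11 [539.40442802  34.08208155 110.        ] [539.60774663 -23.68376275 110.        ] 57.76620210326863
0.115 [540.15845242  33.31830957 115.        ] [540.35644193 -22.93346156 115.        ] 56.25211956175474
0.12 [540.91247681  32.5545376  120.        ] [541.10513724 -22.18316037 120.        ] 54.738037020240846
```

arm_command([
  [-2,0,-35,0,0],
  [-4,0,-60,0,0],
  [-4,0,-75,0,0],
  [-4,0,-75,0,0],
  [-4,0,-75,0,0],
])

```text
time_s: 7.25
eef_pos: [0.4992, 0.0058, 0.0815]
eef_rot: [1.0, 0.002, 0.003, -0.001]
force: [1.0, 0.7, -1.5]
finger_gap: 0.112
```

arm_command([
  [0,0,-2,0,0],
  [0,0,-4,0,0],
  [0,0,-4,0,0],
])

```text
time_s: 7.62
eef_pos: [0.4992, 0.0058, 0.0775]
eef_rot: [1.0, 0.002, 0.003, -0.001]
force: [-0.1, -0.4, -1.8]
finger_gap: 0.112
```

arm_command([
  [-0.5,-0.5,-1,0,0],
  [-0.5,-0.5,-2,0,0],
  [-0.5,-0.5,-2,0,0],
])

```text
time_s: 8.0
eef_pos: [0.4986, 0.0053, 0.0754]
eef_rot: [1.0, 0.002, 0.003, -0.001]
force: [-0.6, -0.4, -2.1]
finger_gap: 0.112
```

arm_command([
  [0,0,-1,0,0],
  [0,0,-2,0,0],
  [0,0,-2,0,0],
])

```text
time_s: 8.38
eef_pos: [0.4987, 0.0053, 0.0745]
eef_rot: [1.0, 0.002, 0.002, -0.0]
force: [-5.6, -0.2, 7.7]
finger_gap: 0.113
```

arm_command([
  [0,0,-2,0,0],
  [0,0,-2,0,0],
])

```text
time_s: 8.62
eef_pos: [0.4985, 0.0053, 0.074]
eef_rot: [1.0, 0.002, 0.002, -0.0]
force: [-8.9, 1.0, 12.1]
finger_gap: 0.11
```

arm_command([
  [0,0,-2,0,0],
  [0,0,-2,0,0],
])

```text
time_s: 8.88
eef_pos: [0.4983, 0.0053, 0.0736]
eef_rot: [1.0, 0.003, 0.001, -0.0]
force: [-9.1, 0.2, 14.2]
finger_gap: 0.112
```

arm_command([
  [-0.5,0,-3,0,0],
  [-1,0,-3.5,0,0],
  [-1,0,-3.5,0,0],
])

```text
time_s: 9.25
eef_pos: [0.497, 0.0053, 0.0715]
eef_rot: [1.0, 0.003, 0.001, -0.0]
force: [-9.3, 0.7, 12.9]
finger_gap: 0.109
```

```bash
python3 - <<'E'
from h import *
cv2.imwrite("pics/s5.png",cv2.resize(cams.snapshot("side")[150:280,220:400],(792,572),interpolation=cv2.INTER_CUBIC))
E
```

```text
(no output)
```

View pics/s5.png

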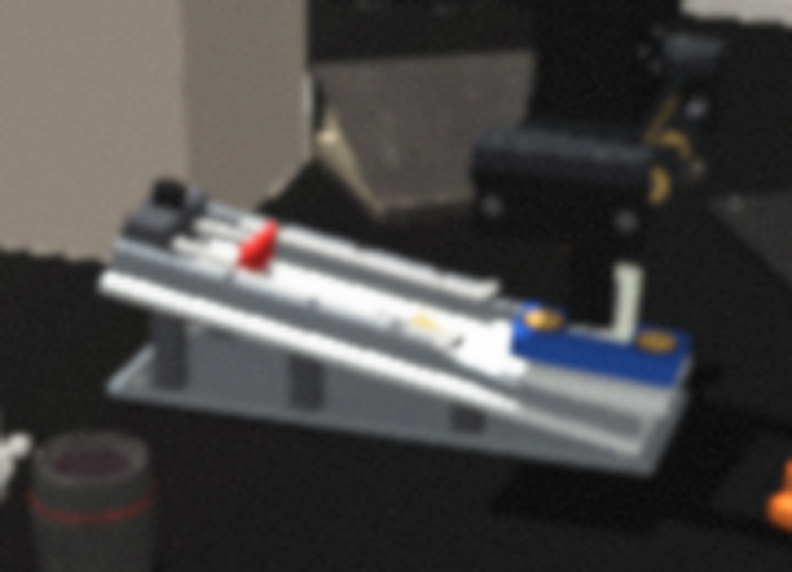

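The cassette is pivoting onto the ramp, with its rear at (690,360) still a little high. I'll continue down slightly.

arm_command([
  [-0.5,0,-2,0,0],
  [-1,0,-3.5,0,0],
  [-1,0,-3.5,0,0],
])

```text
time_s: 9.68
eef_pos: [0.4957, 0.0053, 0.0692]
eef_rot: [1.0, 0.003, 0.0, -0.0]
force: [-7.8, 0.3, 11.5]
finger_gap: 0.113
```

arm_command([
  [0,0,-2,0,0],
  [0,0,-2.5,0,0],
  [0,0,-2.5,0,0],
])

```text
time_s: 10.05
eef_pos: [0.4949, 0.0053, 0.0678]
eef_rot: [1.0, 0.003, -0.001, -0.0]
force: [-9.7, 0.3, 11.7]
finger_gap: 0.113
```

arm_command([
  [0,0,-2,0,0],
  [0,0,-2.5,0,0],
  [0,0,-2.5,0,0],
])

```text
time_s: 10.42
eef_pos: [0.4944, 0.0053, 0.0667]
eef_rot: [1.0, 0.003, -0.002, -0.0]
force: [-9.1, 1.1, 13.4]
finger_gap: 0.113
```

```bash
python3 - <<'E'
from h import *
cv2.imwrite("pics/s6.png",cv2.resize(cams.snapshot("side")[150:280,220:400],(792,572),interpolation=cv2.INTER_CUBIC))
E
```

```text
(no output)
```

View pics/s6.png

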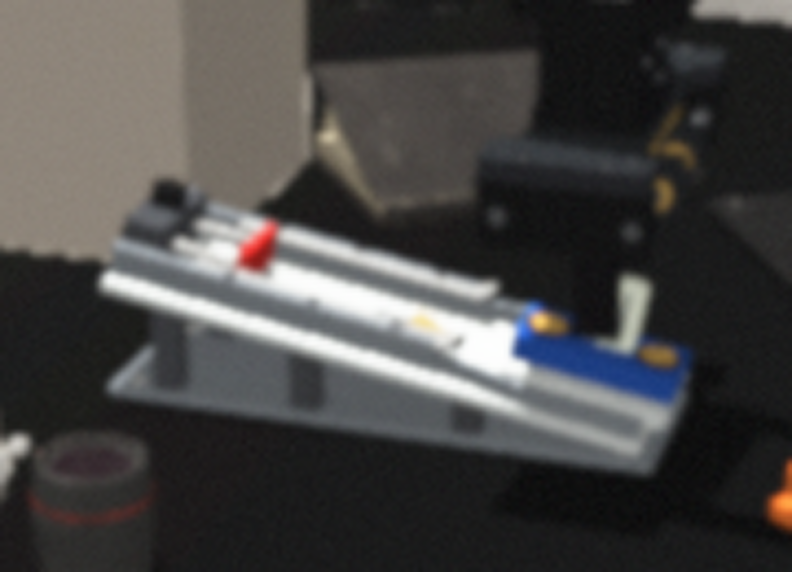

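It looks nearly flush. I'll relieve the press and open.

arm_command([
  [0.5,0,1.5,0,0],
  [0.5,0,1.5,0,0],
  [0.5,0,1.5,0,0.5],
  [0.5,0,1.5,0,0.5],
  [0.5,0,1.5,0,0.5],
  [0.5,0,1.5,0,0.5],
  [0.5,0,1.5,0,0.5],
])

```text
time_s: 11.35
eef_pos: [0.4949, 0.0053, 0.0682]
eef_rot: [1.0, 0.003, -0.002, -0.0]
force: [0.1, -0.2, -0.1]
finger_gap: 0.487
```

arm_command([
  [0,0,40,0,0.5],
  [0,0,80,0,0.5],
  [-10,0,100,0,0.5],
  [-20,0,110,0,0.5],
  [-20,0,110,0,0.5],
  [-20,0,110,0,0.5],
])

```text
time_s: 12.1
eef_pos: [0.4744, 0.0054, 0.1772]
eef_rot: [1.0, 0.003, -0.002, -0.0]
force: [-0.7, 0.2, -0.7]
finger_gap: 0.5
```

```bash
python3 - <<'E'
from h import *
st=status.get_state();im=cams.snapshot("wrist");np.save("w7.npy",np.r_[st['eef_pos'],st['eef_rot']]);cv2.imwrite("pics/w7.png",im)
print(st['eef_pos'],st['force'],st['finger_gap'])
sd=cams.snapshot("side")[150:280,220:400]
cv2.imwrite("pics/s7.png",cv2.resize(sd,(792,572),interpolation=cv2.INTER_CUBIC))
E
```

```text
[0.47437752 0.00542835 0.17719914] [-0.70054417  0.17307447 -0.73340163] 0.49975890986759497
```

View pics/s7.png

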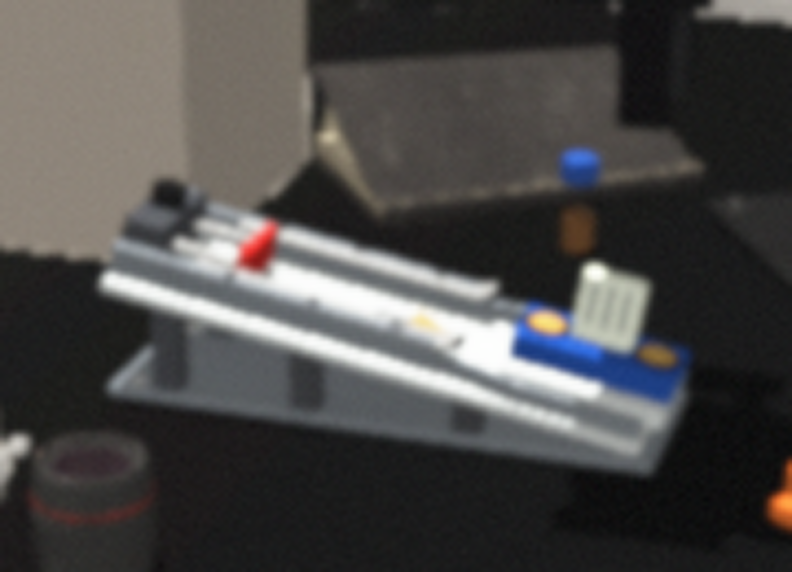

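View pics/w7.png

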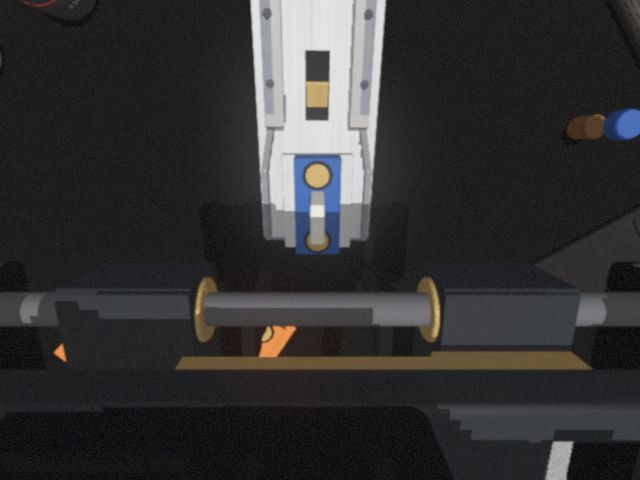

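The cassette lies flat on the foot, aligned, at (317,200) in the wrist view. Next I'll measure its nose and tail.

```bash
python3 - <<'E'
from fit import *
w=np.load("w7.npy");W7=cam("wrist",dict(eef_pos=w[:3],eef_rot=w[3:]))[:2]
p=np.load("pt.npy");p[3]=0;M=R.from_euler('ZY',[0,-np.radians(10)]).as_matrix()
for x in range(-6,16,3):
    Q=[(x+80,28,8),(x+80,-28,8),(x,18,22),(x,-18,22),(x+25,5,56),(x+55,5,56)]
    print(x,[np.round(proj(p[:3]+M@(np.array(q)/1e3),*W7)[0]).tolist() for q in Q])
im=cv2.imread("pics/w7.png")[140:270,260:380];cv2.imwrite("pics/w7a.png",cv2.resize(im,(600,650),interpolation=cv2.INTER_CUBIC)[:600])
E
```

```text
-6 [[281.0, 160.0], [353.0, 161.0], [295.0, 259.0], [338.0, 260.0], [310.0, 251.0], [310.0, 212.0]]
-3 [[281.0, 156.0], [353.0, 157.0], [295.0, 256.0], [338.0, 257.0], [310.0, 247.0], [310.0, 207.0]]
0 [[281.0, 152.0], [353.0, 153.0], [295.0, 253.0], [338.0, 253.0], [310.0, 243.0], [310.0, 203.0]]
3 [[281.0, 149.0], [354.0, 149.0], [295.0, 250.0], [338.0, 250.0], [310.0, 239.0], [310.0, 199.0]]
6 [[281.0, 145.0], [354.0, 145.0], [295.0, 247.0], [338.0, 247.0], [310.0, 236.0], [310.0, 195.0]]
9 [[281.0, 141.0], [354.0, 141.0], [295.0, 243.0], [339.0, 243.0], [310.0, 232.0], [310.0, 191.0]]
12 [[280.0, 137.0], [354.0, 137.0], [295.0, 240.0], [339.0, 240.0], [310.0, 228.0], [309.0, 186.0]]
15 [[280.0, 132.0], [354.0, 133.0], [295.0, 237.0], [339.0, 237.0], [310.0, 224.0], [309.0, 182.0]]
```

View pics/w7a.png

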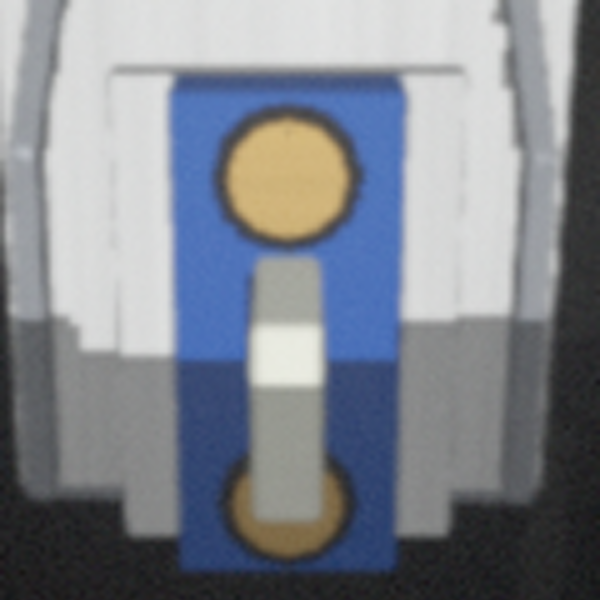

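arm_command([
  [-25,0,0,0,0],
  [-46,0,0,0,0],
  [-46,0,-45,0,0],
  [-46,0,-90,0,0],
  [-46,0,-120,0,0],
  [-46,0,-129,0,0],
  [-46,0,-129,0,0],
  [-46,0,-129,0,0],
])

```text
time_s: 13.2
eef_pos: [0.4297, 0.0052, 0.0494]
eef_rot: [1.0, 0.003, -0.002, -0.0]
force: [0.8, 0.2, -0.3]
finger_gap: 0.006
```

arm_command([
  [4,0,-2,0,0],
  [8,0,-2.5,0,0],
  [11,0,-2.5,0,0],
  [13,0,-2,0,0],
  [15,0,-1.5,0,0],
  [17,0,-1,0,0],
  [19,0,-1,0,0],
])

```text
time_s: 14.08
eef_pos: [0.4482, 0.0053, 0.0482]
eef_rot: [1.0, 0.003, -0.002, -0.0]
force: [-3.9, 0.3, 2.3]
finger_gap: 0.008
```

arm_command([
  [2,0,0.35,0,0],
  [4,0,0.7,0,0],
  [6,0,1,0,0],
  [8,0,1.4,0,0],
  [8,0,1.4,0,0],
])

```text
time_s: 14.7
eef_pos: [0.4567, 0.0052, 0.0497]
eef_rot: [1.0, 0.003, -0.002, -0.0]
force: [-2.5, -0.1, 1.6]
finger_gap: 0.008
```

```bash
python3 - <<'E'
from h import *
st=status.get_state();im=cams.snapshot("wrist");np.save("w8.npy",np.r_[st['eef_pos'],st['eef_rot']]);cv2.imwrite("pics/w8.png",im)
print(st['eef_pos'],st['force'])
sd=cams.snapshot("side")[150:280,220:400]
cv2.imwrite("pics/s8.png",cv2.resize(sd,(792,572),interpolation=cv2.INTER_CUBIC))
E
```

```text
[0.45666099 0.00523237 0.04970442] [-2.51396956 -0.07678128  1.64527684]
```

View pics/s8.png

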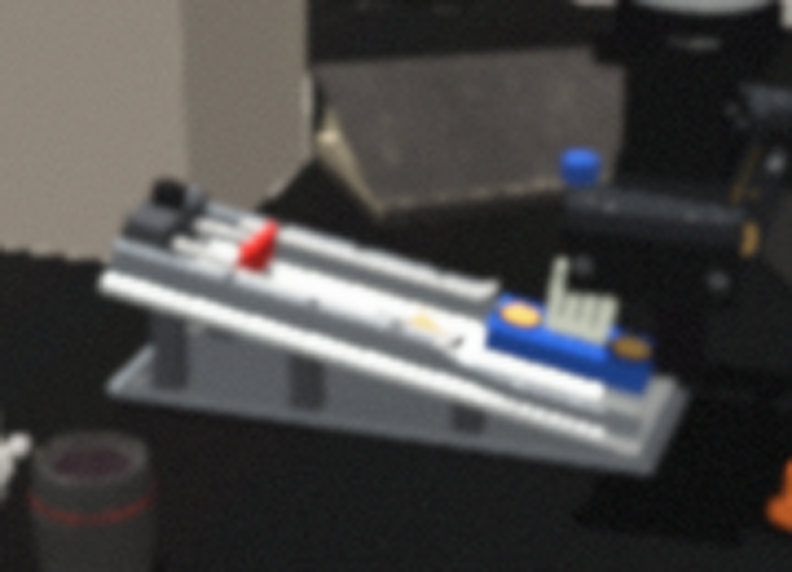

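View pics/w8.png

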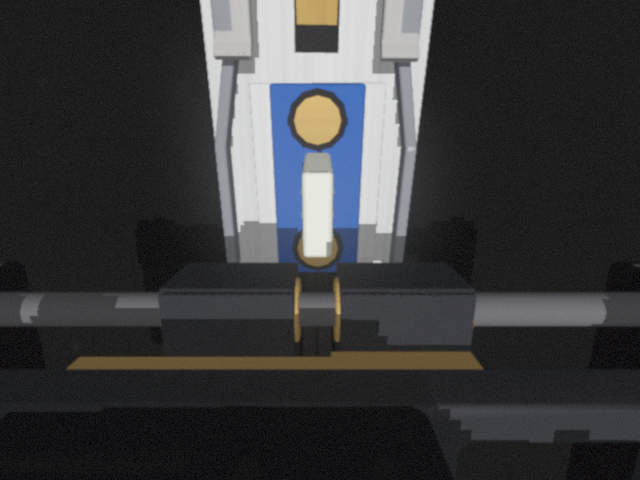

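The push works: the cassette slides straight at about 2.5 N. Continuing.

arm_command([
  [2,0,0.35,0,0],
  [4,0,0.7,0,0],
  [6,0,1.05,0,0],
  [8,0,1.4,0,0],
  [10,0,1.75,0,0],
  [12,0,2.1,0,0],
  [14,0,2.5,0,0],
  [16,0,2.8,0,0],
])

```text
time_s: 15.8
eef_pos: [0.4728, 0.0052, 0.0525]
eef_rot: [1.0, 0.003, -0.002, -0.0]
force: [-3.2, 1.0, 1.4]
finger_gap: 0.003
```

arm_command([
  [1,0,0.2,0,0],
  [2,0,0.35,0,0],
  [3,0,0.5,0,0],
  [4,0,0.7,0,0],
  [5,0,0.9,0,0],
])

```text
time_s: 16.42
eef_pos: [0.4777, 0.0052, 0.0534]
eef_rot: [1.0, 0.003, -0.002, -0.0]
force: [-4.4, -0.3, 2.4]
finger_gap: 0.007
```

arm_command([
  [1,0,0.2,0,0],
  [2,0,0.35,0,0],
  [3,0,0.5,0,0],
])

```text
time_s: 16.8
eef_pos: [0.4798, 0.0053, 0.0536]
eef_rot: [1.0, 0.003, -0.003, -0.0]
force: [-6.9, -0.2, 3.9]
finger_gap: 0.008
```

arm_command([
  [0.7,0,0.1,0,0],
  [1.4,0,0.25,0,0],
  [2.1,0,0.4,0,0],
])

```text
time_s: 17.18
eef_pos: [0.4808, 0.0054, 0.0538]
eef_rot: [1.0, 0.003, -0.004, -0.0]
force: [-7.1, -0.5, 3.7]
finger_gap: 0.005
```

arm_command([
  [0.7,0,0.1,0,0],
  [1.4,0,0.25,0,0],
  [2.1,0,0.4,0,0],
])

```text
time_s: 17.55
eef_pos: [0.4819, 0.0055, 0.0539]
eef_rot: [1.0, 0.003, -0.006, -0.0]
force: [-8.5, -0.2, 6.1]
finger_gap: 0.006
```

arm_command([
  [0.7,0,0.1,0,0],
  [1.4,0,0.25,0,0],
  [2.1,0,0.4,0,0],
])

```text
time_s: 17.92
eef_pos: [0.4829, 0.0055, 0.0541]
eef_rot: [1.0, 0.003, -0.007, -0.0]
force: [-6.9, 0.7, 4.8]
finger_gap: 0.006
```

arm_command([
  [1,0,0.2,0,0],
  [2,0,0.35,0,0],
  [3,0,0.5,0,0],
])

```text
time_s: 18.3
eef_pos: [0.4848, 0.0056, 0.0544]
eef_rot: [1.0, 0.003, -0.008, -0.0]
force: [-7.7, 0.0, 4.8]
finger_gap: 0.004
```

```bash
python3 - <<'E'
from h import *
st=status.get_state();im=cams.snapshot("wrist");np.save("w9.npy",np.r_[st['eef_pos'],st['eef_rot']]);cv2.imwrite("pics/w9.png",im)
print(st['eef_pos'],st['force'],st['wrist_torque'],R.from_quat(st['eef_rot']).as_euler('ZYX',degrees=True))
sd=cams.snapshot("side")[150:280,220:400]
cv2.imwrite("pics/s9.png",cv2.resize(sd,(792,572),interpolation=cv2.INTER_CUBIC))
E
```

```text
[0.48480484 0.00562998 0.05439009] [-7.73024725  0.03653112  4.78128763] [-0.02481122  1.34406412  0.03670471] [   0.40122428    0.94470026 -179.94068538]
```

View pics/s9.png

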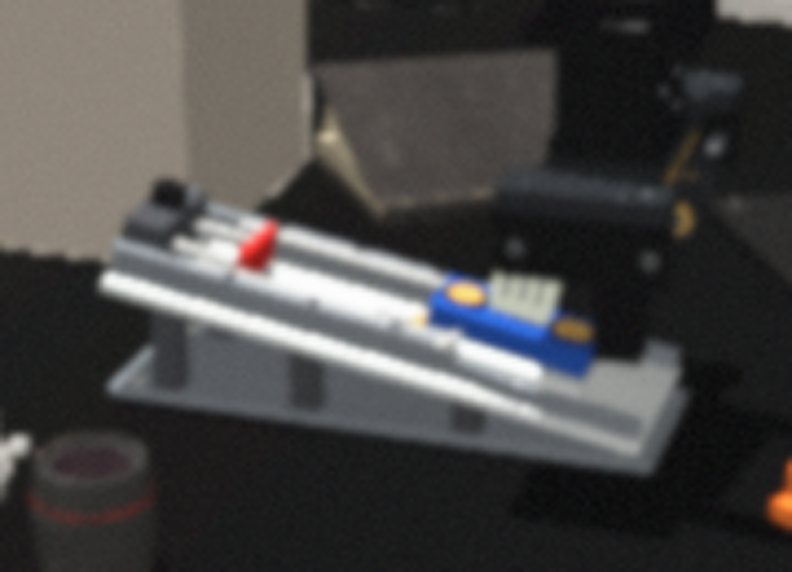

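View pics/w9.png

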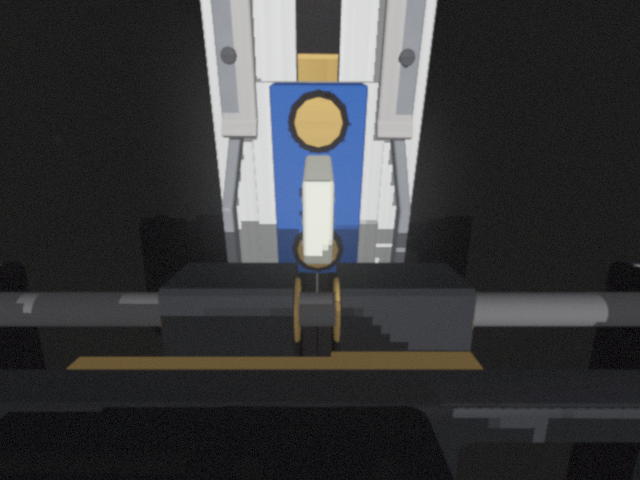

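The nose is under the lips and riding the catch's bevel, with the brass at (318,68) still ahead of it. The cassette is straight, so I'll continue.

arm_command([
  [1,0,0.2,0,0],
  [2,0,0.35,0,0],
  [3,0,0.5,0,0],
  [4,0,0.7,0,0],
])

```text
time_s: 18.9
eef_pos: [0.4877, 0.0057, 0.0549]
eef_rot: [1.0, 0.004, -0.01, -0.001]
force: [-7.8, 0.5, 5.4]
finger_gap: 0.005
```

arm_command([
  [1,0,0.2,0,0],
  [2,0,0.35,0,0],
  [3,0,0.5,0,0],
  [4,0,0.7,0,0],
])

```text
time_s: 19.4
eef_pos: [0.4903, 0.0058, 0.0554]
eef_rot: [1.0, 0.004, -0.011, -0.001]
force: [-9.0, -0.3, 5.8]
finger_gap: 0.003
```

arm_command([
  [1,0,0.2,0,0],
  [2,0,0.35,0,0],
  [3,0,0.5,0,0],
  [4,0,0.7,0,0],
])

```text
time_s: 19.9
eef_pos: [0.4927, 0.0059, 0.0558]
eef_rot: [1.0, 0.004, -0.013, -0.001]
force: [-6.3, -0.8, 4.1]
finger_gap: 0.013
```

arm_command([
  [1,0,0.25,0,0],
  [2,0,0.45,0,0],
  [3,0,0.65,0,0],
  [4,0,0.85,0,0],
  [5,0,1,0,0],
  [6,0,1.2,0,0],
])

```text
time_s: 20.65
eef_pos: [0.4981, 0.006, 0.0568]
eef_rot: [1.0, 0.004, -0.014, -0.001]
force: [-5.2, 0.8, 3.9]
finger_gap: 0.002
```

arm_command([
  [1,0,0.25,0,0],
  [2,0,0.45,0,0],
  [3,0,0.65,0,0],
  [4,0,0.85,0,0],
  [5,0,1,0,0],
  [6,0,1.2,0,0],
])

```text
time_s: 21.4
eef_pos: [0.5036, 0.006, 0.0578]
eef_rot: [1.0, 0.004, -0.015, -0.001]
force: [-5.3, -0.2, 3.0]
finger_gap: 0.004
```

arm_command([
  [1.5,0,0.3,0,0],
  [3.5,0,0.65,0,0],
  [5.5,0,1,0,0],
  [7.5,0,1.4,0,0],
  [9.5,0,1.7,0,0],
  [11.5,0,2.1,0,0],
  [13.5,0,2.4,0,0],
  [15.5,0,2.8,0,0],
])

```text
time_s: 22.4
eef_pos: [0.5193, 0.006, 0.0607]
eef_rot: [1.0, 0.004, -0.015, -0.001]
force: [-4.0, -0.4, 1.9]
finger_gap: 0.005
```

arm_command([
  [1.5,0,0.3,0,0],
  [3.5,0,0.65,0,0],
  [5.5,0,1,0,0],
  [7.5,0,1.4,0,0],
  [9.5,0,1.7,0,0],
  [11.5,0,2.1,0,0],
  [13.5,0,2.4,0,0],
  [15.5,0,2.8,0,0],
])

```text
time_s: 23.4
eef_pos: [0.535, 0.006, 0.0635]
eef_rot: [1.0, 0.004, -0.015, -0.001]
force: [-2.6, -0.3, 1.9]
finger_gap: 0.009
```

```bash
python3 - <<'E'
from h import *
st=status.get_state();im=cams.snapshot("wrist");np.save("w10.npy",np.r_[st['eef_pos'],st['eef_rot']]);cv2.imwrite("pics/w10.png",im)
print(st['eef_pos'],st['force'],R.from_quat(st['eef_rot']).as_euler('ZYX',degrees=True))
sd=cams.snapshot("side")[150:280,220:400]
cv2.imwrite("pics/s10.png",cv2.resize(sd,(792,572),interpolation=cv2.INTER_CUBIC))
E
```

```text
[0.53501438 0.00601444 0.06351312] [-2.57305596 -0.26714548  1.93828539] [   0.43638612    1.66683757 -179.89403473]
```

View pics/s10.png

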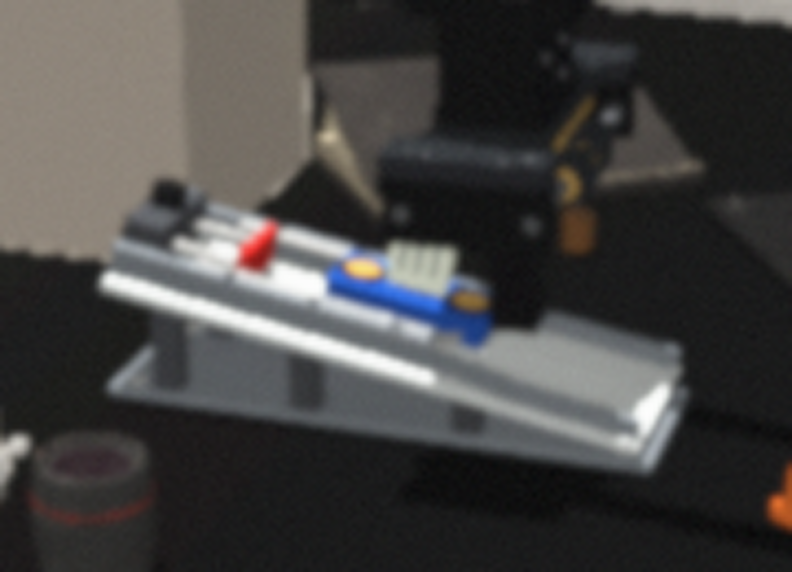

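View pics/w10.png

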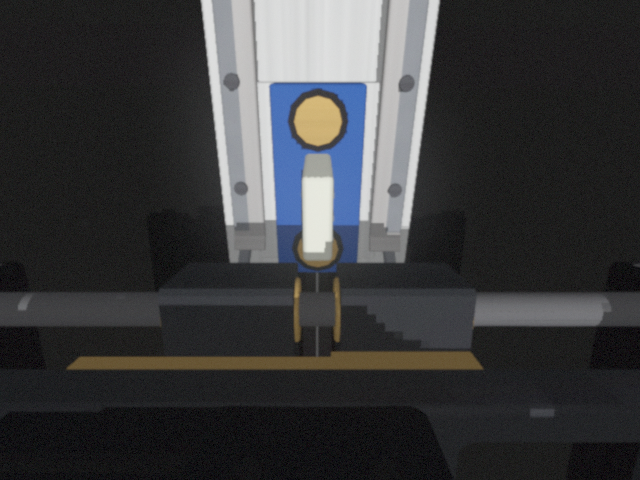

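The cassette is travelling straight in the channel, with the red plate still ahead. Continuing.

arm_command([
  [2,0,0.35,0,0],
  [4,0,0.7,0,0],
  [6,0,1.05,0,0],
  [8,0,1.4,0,0],
  [10,0,1.75,0,0],
  [12,0,2.1,0,0],
  [14,0,2.5,0,0],
  [16,0,2.8,0,0],
])

```text
time_s: 24.5
eef_pos: [0.5514, 0.006, 0.0665]
eef_rot: [1.0, 0.004, -0.014, -0.001]
force: [-4.1, 0.6, 1.8]
finger_gap: 0.007
```

arm_command([
  [2,0,0.35,0,0],
  [4,0,0.7,0,0],
  [6,0,1.05,0,0],
  [8,0,1.4,0,0],
  [10,0,1.75,0,0],
  [12,0,2.1,0,0],
])

```text
time_s: 25.25
eef_pos: [0.5636, 0.006, 0.0686]
eef_rot: [1.0, 0.004, -0.014, -0.001]
force: [-2.9, 0.4, 2.8]
finger_gap: 0.003
```

arm_command([
  [1,0,0.2,0,0],
  [2,0,0.35,0,0],
  [3,0,0.5,0,0],
  [4,0,0.7,0,0],
])

```text
time_s: 25.75
eef_pos: [0.5676, 0.006, 0.0693]
eef_rot: [1.0, 0.004, -0.014, -0.001]
force: [-5.0, 0.4, 3.0]
finger_gap: 0.004
```

arm_command([
  [0.7,0,0.1,0,0],
  [1.4,0,0.25,0,0],
  [2.1,0,0.35,0,0],
])

```text
time_s: 26.12
eef_pos: [0.5697, 0.006, 0.0697]
eef_rot: [1.0, 0.004, -0.014, -0.001]
force: [-4.4, -1.1, 2.2]
finger_gap: -0.001
```

arm_command([
  [0.7,0,0.1,0,0],
  [1.4,0,0.25,0,0],
  [2.1,0,0.35,0,0],
])

```text
time_s: 26.5
eef_pos: [0.572, 0.006, 0.0701]
eef_rot: [1.0, 0.004, -0.014, -0.001]
force: [-2.3, -0.1, -1.5]
finger_gap: 0.004
```

arm_command([
  [0.7,0,0.1,0,0],
  [1.4,0,0.25,0,0],
])

```text
time_s: 26.75
eef_pos: [0.5728, 0.0061, 0.0699]
eef_rot: [1.0, 0.004, -0.015, -0.001]
force: [-6.3, 0.8, 1.4]
finger_gap: 0.007
```

```bash
python3 - <<'E'
from h import *
st=status.get_state();im=cams.snapshot("wrist");np.save("w11.npy",np.r_[st['eef_pos'],st['eef_rot']]);cv2.imwrite("pics/w11.png",im)
print(st['eef_pos'],st['force'])
sd=cams.snapshot("side")[170:260,220:360]
cv2.imwrite("pics/s11.png",cv2.resize(sd,(800,514),interpolation=cv2.INTER_CUBIC))
E
```

```text
[0.57280731 0.00605559 0.06989271] [-6.25065324  0.7848141   1.43435263]
```

View pics/s11.png

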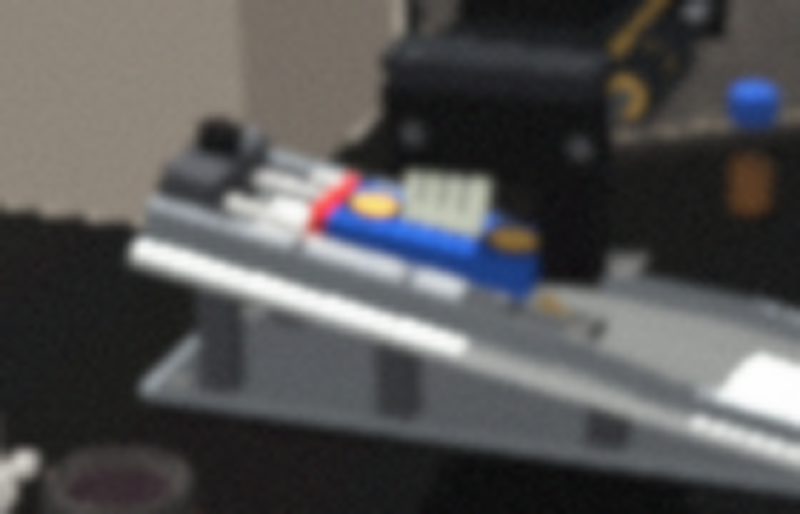

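View pics/w11.png

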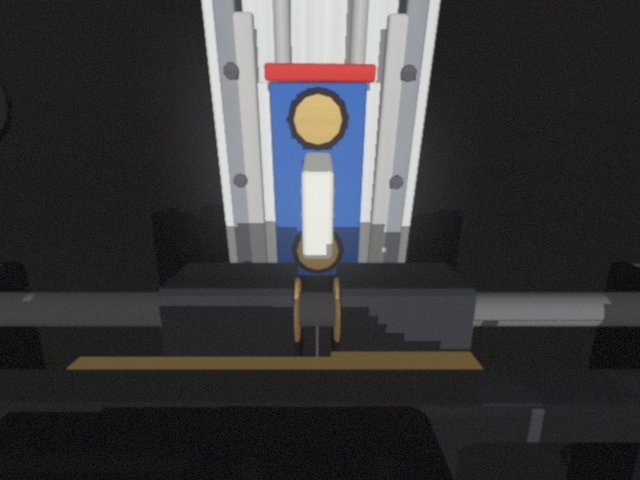

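The nose is touching the red plate at (320,73), and the brass shows behind the tail. A very small extra push next.

arm_command([
  [0.6,0,0,0,0],
  [1,0,0.1,0,0],
])

```text
time_s: 27.1
eef_pos: [0.5731, 0.0061, 0.0696]
eef_rot: [1.0, 0.004, -0.016, -0.001]
force: [-6.6, -0.5, 2.3]
finger_gap: 0.007
```

arm_command([
  [0.8,0,0.2,0,0],
  [1.3,0,0.3,0,0],
])

```text
time_s: 27.35
eef_pos: [0.5733, 0.0062, 0.0694]
eef_rot: [1.0, 0.004, -0.017, -0.001]
force: [-6.5, -0.1, 1.8]
finger_gap: 0.005
```

```bash
python3 - <<'E'
from h import *
st=status.get_state();print(st['eef_pos'],st['force'])
sd=cams.snapshot("side")[170:260,220:360]
cv2.imwrite("pics/s12.png",cv2.resize(sd,(800,514),interpolation=cv2.INTER_CUBIC))
sd=cams.snapshot("scene")[170:260,240:380]
cv2.imwrite("pics/sc12.png",cv2.resize(sd,(800,514),interpolation=cv2.INTER_CUBIC))
E
```

```text
[0.57334355 0.00620971 0.06936893] [-6.49527132 -0.08553948  1.84816102]
```

View pics/s12.png

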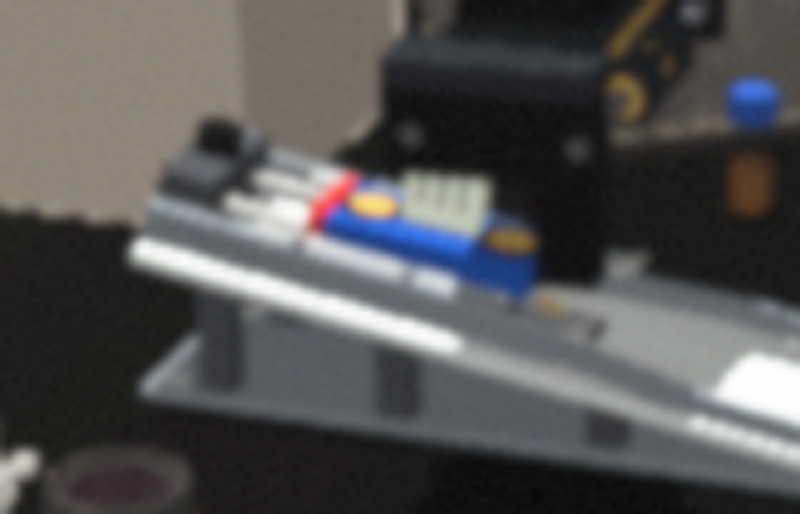

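View pics/sc12.png

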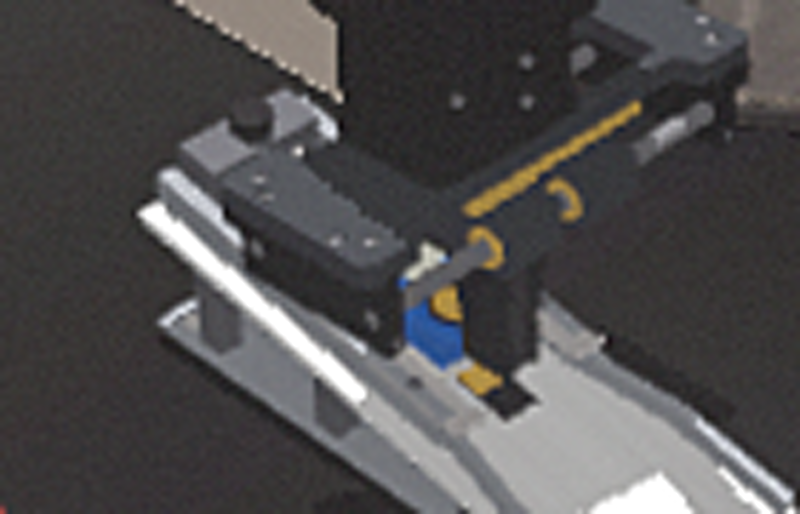

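arm_command([
  [1,0,0.3,0,0],
  [1.7,0,0.4,0,0],
  [1.7,0,0.4,0,0],
])

```text
time_s: 27.82
eef_pos: [0.5737, 0.0063, 0.069]
eef_rot: [1.0, 0.004, -0.019, -0.001]
force: [-6.9, 0.2, 1.8]
finger_gap: 0.006
```

Backing off to inspect the catch and the seating.

arm_command([
  [-3,0,-0.3,0,0],
  [-15,0,2,0,0],
  [-35,0,20,0,0],
  [-60,0,50,0,0],
  [-80,0,80,0,0],
  [-80,0,80,0,0],
  [-80,0,80,0,0],
])

```text
time_s: 28.7
eef_pos: [0.4939, 0.0063, 0.1489]
eef_rot: [1.0, 0.004, -0.018, -0.001]
force: [-0.7, 0.3, -0.8]
finger_gap: 0.003
```

```bash
python3 - <<'E'
from h import *
st=status.get_state();im=cams.snapshot("wrist");np.save("w13.npy",np.r_[st['eef_pos'],st['eef_rot']]);cv2.imwrite("pics/w13.png",im)
print(st['eef_pos'],st['force'],R.from_quat(st['eef_rot']).as_euler('ZYX',degrees=True))
sd=cams.snapshot("side");cv2.imwrite("pics/s13f.png",sd);sd=sd[170:260,220:360]
cv2.imwrite("pics/s13.png",cv2.resize(sd,(800,514),interpolation=cv2.INTER_CUBIC))
sd=cams.snapshot("scene");cv2.imwrite("pics/sc13f.png",sd);sd=sd[170:260,240:380]
cv2.imwrite("pics/sc13.png",cv2.resize(sd,(800,514),interpolation=cv2.INTER_CUBIC))
E
```

```text
[0.49388977 0.00634465 0.14886104] [-0.73798737  0.27701816 -0.79750656] [   0.44058986    2.06466969 -179.85615545]
```

View pics/s13.png

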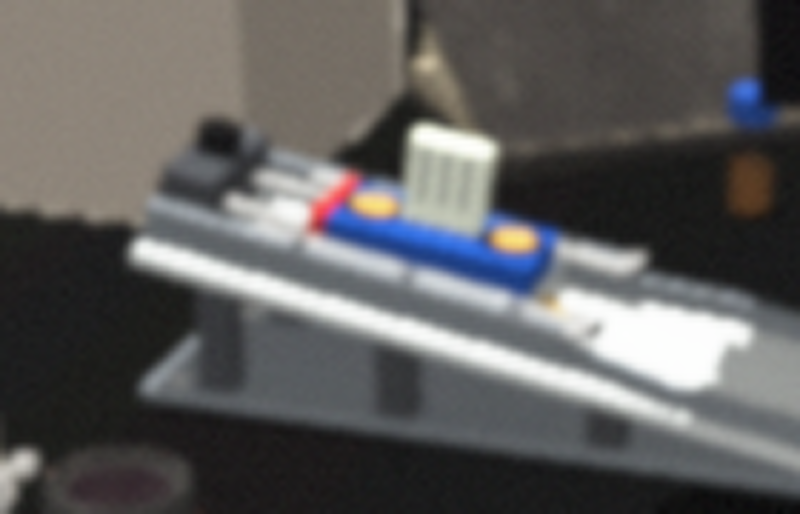

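View pics/sc13.png

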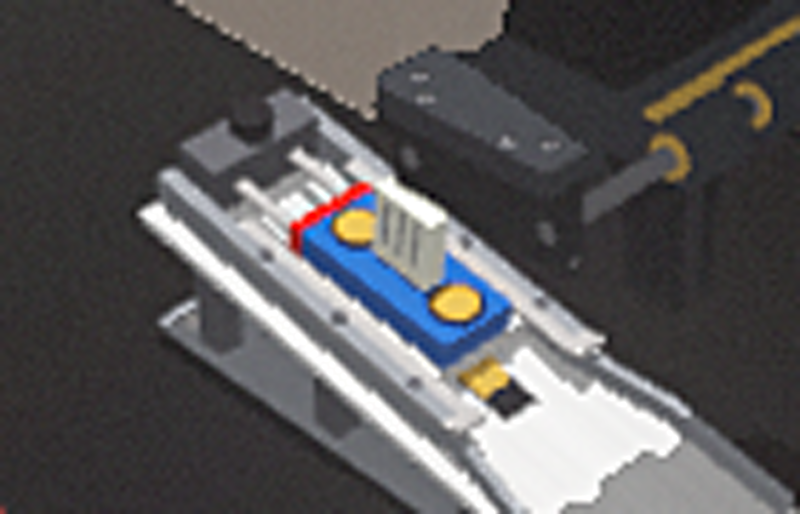

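View pics/w13.png

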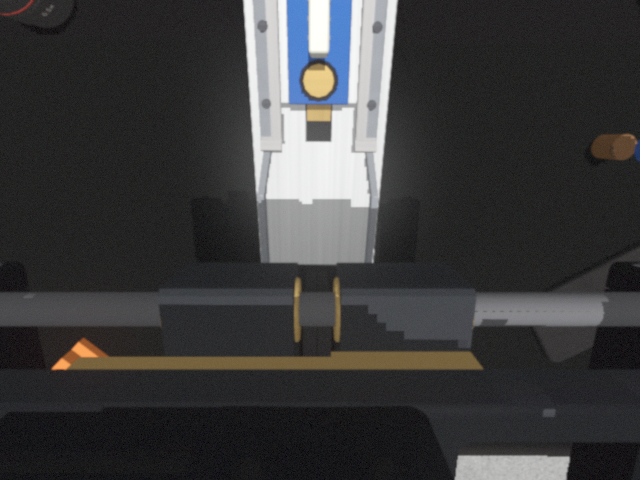

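```bash
python3 - <<'E'
import cv2
im=cv2.imread("pics/w13.png")[60:160,260:380];cv2.imwrite("pics/w13a.png",cv2.resize(im,(720,600),interpolation=cv2.INTER_CUBIC))
im=cv2.imread("pics/sc13f.png")[215:250,305:345];cv2.imwrite("pics/sc13a.png",cv2.resize(im,(640,560),interpolation=cv2.INTER_CUBIC))
im=cv2.imread("pics/s13f.png")[205:235,290:340];cv2.imwrite("pics/s13a.png",cv2.resize(im,(800,480),interpolation=cv2.INTER_CUBIC))
E
```

```text
(no output)
```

View pics/w13a.png

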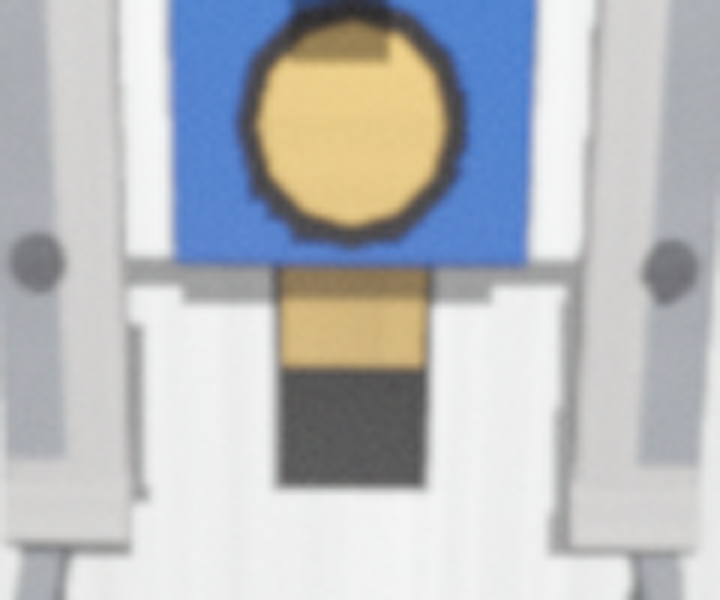

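View pics/sc13a.png

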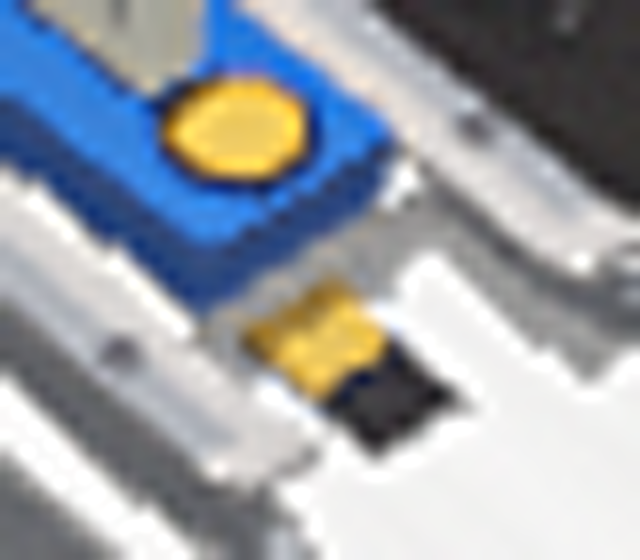

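View pics/s13a.png

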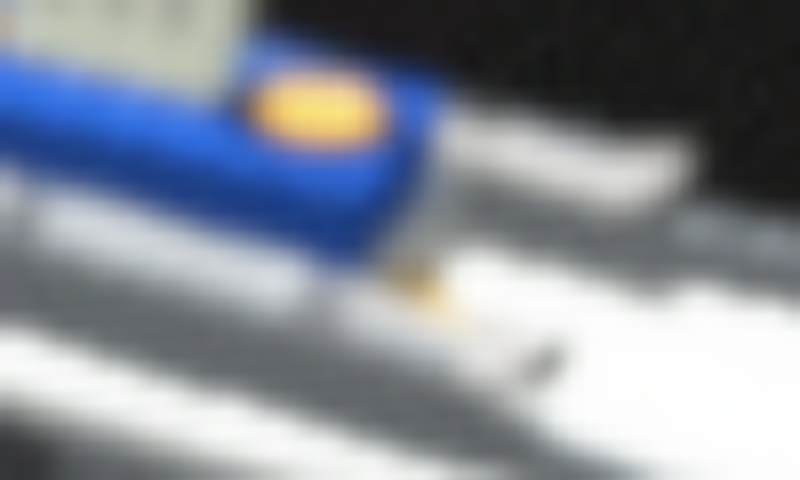

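```bash
python3 - <<'E'
from fit import *
A=cv2.imread("pics/scene0.png")[215:250,305:345];B=cv2.imread("pics/sc13f.png")[215:250,305:345]
cv2.imwrite("pics/cmp.png",np.hstack([cv2.resize(x,(400,350),interpolation=cv2.INTER_NEAREST) for x in (A,B)]))
p=np.load("pt.npy");p[3]=0;M=R.from_euler('ZY',[0,-np.radians(10)]).as_matrix()
pj=lambda q,C:proj(p[:3]+M@(np.array(q,float)/1e3),*C)[0]
for z in (6,3,0): print('catch apex z',z,[((pj((130.5,y,z),S)-[305,215]+.5)*10).round().tolist() for y in (8,-8)])
print('catch low',[((pj((113,y,0),S)-[305,215]+.5)*10).round().tolist() for y in (8,-8)])
for x,dz in ((130.5,0),(130.5,3.5),(127.5,3.5)):
    print('tail',x,dz,[((pj(q,S)-[305,215]+.5)*10).round().tolist() for q in ((x,18,22+dz),(x,-18,22+dz),(x,24,8+dz),(x,-24,8+dz),(x,8,0+dz))])
w=np.load("w13.npy");W=cam("wrist",dict(eef_pos=w[:3],eef_rot=w[3:]))[:2]
for x,dz in ((130.5,0),(130.5,3.5),(127.5,3.5)):
    print('wrist tail',x,dz,[((pj(q,W)-[260,60]+.5)*6).round().tolist() for q in ((x,18,22+dz),(x,-18,22+dz),(x,24,8+dz),(x,-24,8+dz))])
print('wrist lip,slot', [((pj(q,W)-[260,60]+.5)*6).round().tolist() for q in ((100,24,15.5),(100,-24,15.5),(103.4,8,0),(103.4,-8,0),(113,8,0))])
E
```

```text
catch apex z 6 [[164.0, 180.0], [217.0, 146.0]]
catch apex z 3 [[162.0, 189.0], [215.0, 155.0]]
catch apex z 0 [[161.0, 199.0], [213.0, 165.0]]
catch low [[217.0, 246.0], [270.0, 212.0]]
tail 130.5 0 [[138.0, 151.0], [258.0, 75.0], [111.0, 208.0], [270.0, 106.0], [161.0, 199.0]]
tail 130.5 3.5 [[140.0, 140.0], [260.0, 63.0], [113.0, 197.0], [272.0, 95.0], [162.0, 188.0]]
tail 127.5 3.5 [[150.0, 148.0], [270.0, 71.0], [122.0, 206.0], [281.0, 103.0], [172.0, 196.0]]
wrist tail 130.5 0 [[182.0, 256.0], [538.0, 258.0], [136.0, 243.0], [584.0, 246.0]]
wrist tail 130.5 3.5 [[180.0, 259.0], [540.0, 262.0], [133.0, 246.0], [587.0, 249.0]]
wrist tail 127.5 3.5 [[180.0, 291.0], [539.0, 294.0], [134.0, 276.0], [585.0, 279.0]]
wrist lip,slot [[139.0, 544.0], [575.0, 548.0], [288.0, 487.0], [426.0, 488.0], [288.0, 401.0]]
```

View pics/cmp.png

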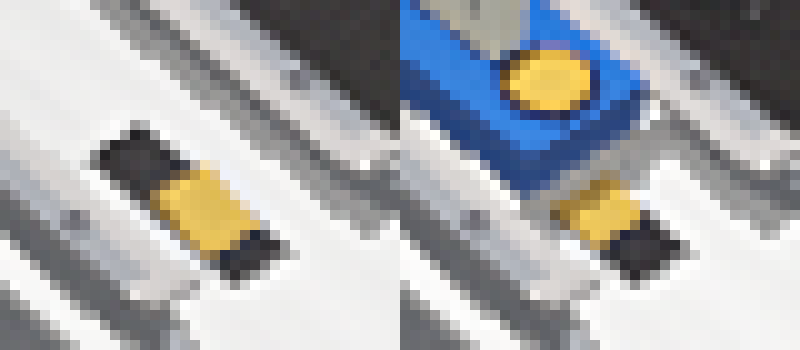

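It has not snapped. Comparing the scene crops, the brass is still pressed down and its apex is hidden under the tail. The push so far (about 7 N, partly friction) was too little, so I'll go back and push slightly harder in fine steps, staying below 11 N.

arm_command([
  [20,-0.5,-30,0,0],
  [41,-1,-60,0,0],
  [55,-1,-75,0,0],
  [65,-1,-80,0,0],
  [72,-1,-80,0,0],
  [75,-1,-79.5,0,0],
  [77,-1,-79,0,0],
  [77,-1,-79,0,0],
])

```text
time_s: 29.85
eef_pos: [0.5706, 0.0054, 0.0695]
eef_rot: [1.0, 0.004, -0.019, -0.001]
force: [-0.2, -0.2, 0.3]
finger_gap: 0.004
```

arm_command([
  [0.7,0,0.1,0,0],
  [1.4,0,0.25,0,0],
  [2.1,0,0.35,0,0],
  [2.8,0,0.5,0,0],
])

```text
time_s: 30.35
eef_pos: [0.5727, 0.0054, 0.0698]
eef_rot: [1.0, 0.004, -0.02, -0.001]
force: [-3.4, -0.0, 1.7]
finger_gap: 0.0
```

arm_command([
  [0.8,0,0.2,0,0],
  [1.4,0,0.3,0,0],
  [1.9,0,0.4,0,0],
])

```text
time_s: 30.72
eef_pos: [0.5733, 0.0055, 0.0696]
eef_rot: [1.0, 0.004, -0.021, -0.001]
force: [-5.9, 0.0, 1.9]
finger_gap: 0.009
```

arm_command([
  [1.2,0,0.3,0,0],
  [1.7,0,0.4,0,0],
  [2.1,0,0.5,0,0],
])

```text
time_s: 31.1
eef_pos: [0.5737, 0.0056, 0.0692]
eef_rot: [1.0, 0.004, -0.023, -0.002]
force: [-7.6, -0.3, 1.8]
finger_gap: 0.002
```

arm_command([
  [1.8,0,0.4,0,0],
  [2.1,0,0.5,0,0],
  [2.4,0,0.5,0,0],
  [2.7,0,0.6,0,0],
])

```text
time_s: 31.6
eef_pos: [0.5741, 0.0058, 0.0683]
eef_rot: [1.0, 0.004, -0.026, -0.002]
force: [-6.6, -0.2, -1.3]
finger_gap: 0.007
```

```bash
python3 - <<'E'
from h import *
st=status.get_state();print(st['force'])
A=cv2.imread("pics/scene0.png")[215:250,305:345];B=cams.snapshot("scene")[215:250,305:345]
cv2.imwrite("pics/cmp2.png",np.hstack([cv2.resize(x,(400,350),interpolation=cv2.INTER_NEAREST) for x in (A,B)]))
E
```

```text
[-6.58919037 -0.21678641 -1.27204004]
```

View pics/cmp2.png

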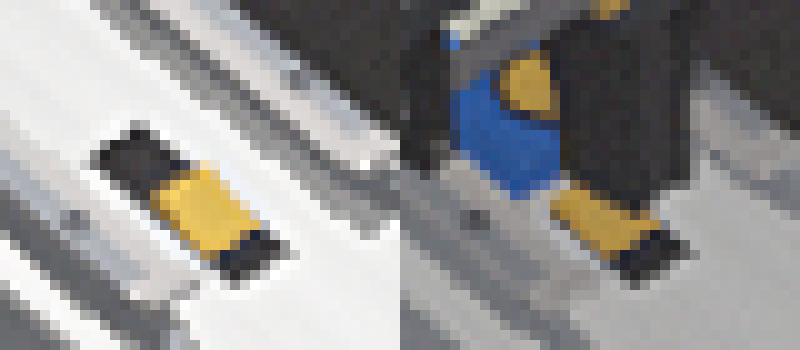

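The brass outline now matches its free shape, with its lower edge at (215,250)–(262,232), so it has snapped up. I'll back off to confirm.

arm_command([
  [-3,0,0,0,0],
  [-15,0,3,0,0],
  [-35,0,25,0,0],
  [-60,0,60,0,0],
  [-85,0,100,0,0],
  [-90,0,130,0,0],
  [-90,0,130,0,0],
])

```text
time_s: 32.52
eef_pos: [0.4858, 0.0056, 0.2019]
eef_rot: [1.0, 0.004, -0.022, -0.001]
force: [0.2, -0.9, -0.1]
finger_gap: 0.004
```

```bash
python3 - <<'E'
from h import *
st=status.get_state();print(st['eef_pos'],st['force'])
A=cv2.imread("pics/scene0.png");B=cams.snapshot("scene");cv2.imwrite("pics/sc14f.png",B)
C=cv2.imread("pics/sc13f.png")
r=lambda x:cv2.resize(x[215:250,305:345],(266,233),interpolation=cv2.INTER_NEAREST)
cv2.imwrite("pics/cmp3.png",np.hstack([r(A),r(C),r(B)]))
im=cams.snapshot("wrist");cv2.imwrite("pics/w14.png",im)
sd=cams.snapshot("side");cv2.imwrite("pics/s14f.png",sd);sd0=cv2.imread("pics/s13f.png")
q=lambda x:cv2.resize(x[180:245,240:340],(400,260),interpolation=cv2.INTER_CUBIC)
cv2.imwrite("pics/cmp4.png",np.hstack([q(sd0),q(sd)]))
E
```

```text
[0.48581109 0.00556869 0.20186461] [ 0.22089062 -0.92756258 -0.10852762]
```

View pics/cmp3.png

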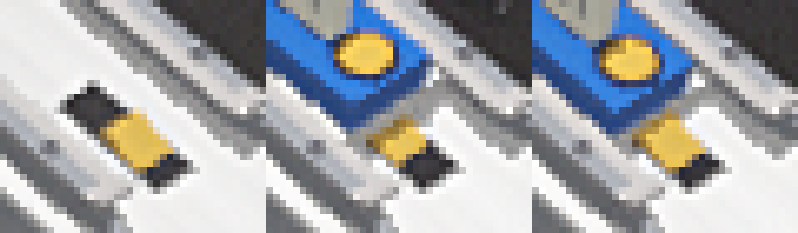

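View pics/cmp4.png

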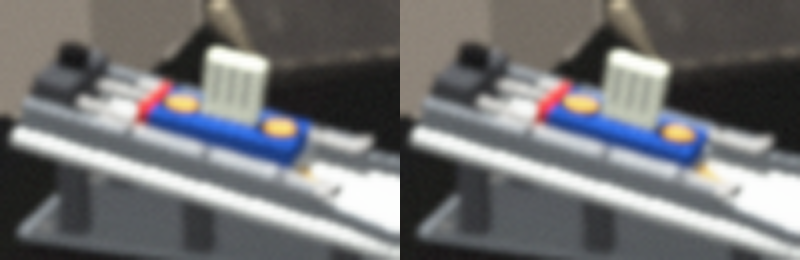

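View pics/w14.png

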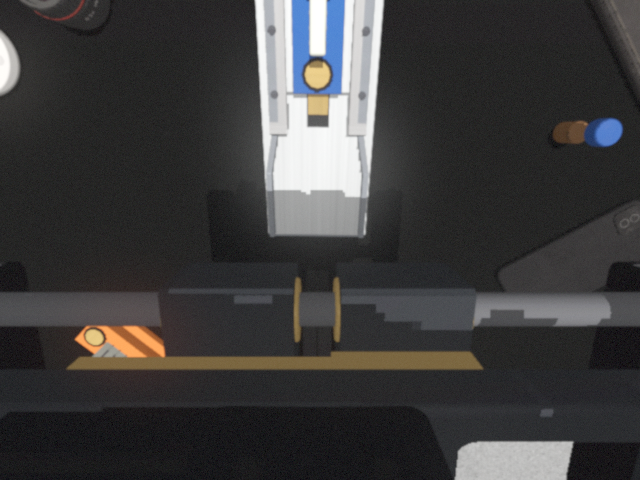

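View pics/sc14f.png

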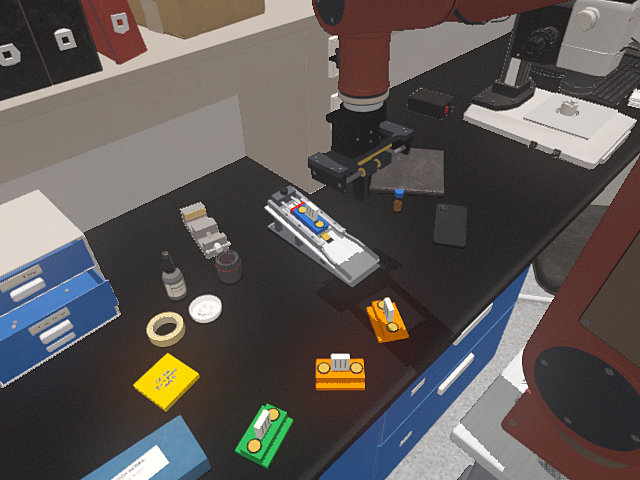

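The catch is up behind the tail and its full brass outline shows. The tail has dropped flat, the red plate touches the nose, and the vial (398,200), lens (228,265) and dish (205,308) have not moved. The gripper is clear, so I'm handing in.

```bash
python3 -c "
from cell import hand_in,status
print(hand_in(),status.get_state()['time_s'])"
```

```text
the job is handed in; nothing more can be done
the job is handed in; nothing more can be done
```

The blue cassette is loaded in the stand and the job is handed in, at about 33 s of the 67 s allowed. The brass catch is up behind it, and the gripper is clear.

**What I did:** I gripped the tab and set the cassette on the foot, letting it pivot in the grip until it lay at the slope. I then released it and pushed the block's rear end up the ramp with closed fingers. The first push, about 7 N measured, did not snap the catch: the picture showed the brass still held down under the tail. A second, slightly firmer push snapped it.

**Last checks:**
- **Catch:** its full brass outline shows again in the scene view, matching its shape before loading.
- **Seating:** the tail has dropped and the nose touches the red plate.
- **Bystanders:** the vial, lens and dish show at the same pixels as at the start.
- **Force:** the highest push I read was 9.0 N along x, which includes friction. It was read only at the end of each move, so a brief higher peak between readings can't be ruled out.
- **Camera disagreement:** the fixed cameras and the wrist camera differed by about 3 mm in position. I used the wrist values.
- **Tool tilt:** the tool had tilted about 2.5 to 3 degrees by the end of the pushing. I saw no effect on the result.

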